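# Swap the dressing bottles at the leather finishing station

### The job

Get the finishing bench ready for conditioning. First swing the clear dust cover of the bottle stand by its orange knob well aside, to its stop or nearly, and leave it there; then swap the two bottles: the white bottle with the blue cap must stand upright in the stand's steel ring, and the amber bottle with the black cap must sit fully down in the slanted caddy pocket that the white bottle came from. Set the bottles down, do not drop them or lay them over, and leave the yellow bottle and the other things on the bench where they are; the cork pad is free for parking a bottle.

Things in the scene. Friction and masses are not known exactly. Their poses are not given: they have to be found in the camera images.
- white_bottle: White plastic bottle with blue cap and blue band, starts in one of the two caddy pockets. Like all three bottles: round body 50 mm diameter and straight from the underside to 120 mm up, shoulder to 133 mm, cap 30 mm diameter, 150 mm tall overall, about 0.2 to 0.4 kg. Origin at the centre of its underside, z along its axis towards the cap.
- amber_bottle: Amber glass bottle with black cap and dark band, same shape and sizes as the white bottle; starts upright in the stand's ring under the dust cover. Origin at the centre of its underside, z towards the cap.
- yellow_bottle: Yellow bottle with red cap and paper band, same shape and sizes; stays in the other caddy pocket. Origin at the centre of its underside, z towards the cap.
- stand: Bottle stand, fixed: grey base plate 170 x 170 mm, 12 mm thick, with an upright steel ring (76 mm outside, 64 mm inside diameter, rim 34 mm above the bench) in which a bottle stands. Origin on the bench under the ring's centre, z up. The pin of the dust cover is a 14 mm post 70 mm along +x and 70 mm along -y from the ring's centre, 194 mm tall.
- stand_seat (a point): Centre of the floor inside the stand's ring, 16 mm above the bench: where a bottle's underside rests.
- cover (a joint): Dust cover swinging level about its pin: 0 = disc centred over the ring, grows counterclockwise seen from above, stop at 2.1 rad. It stays where it is left; about 1 N at the knob moves it. Starts between 0 and 0.35. The cover is a clear disc 90 mm diameter, 6 mm thick, underside 176 mm above the bench (10 mm above the cap of a bottle in the ring), on a dark arm 30 mm wide.
- cover_knob (a point): Orange upright knob of the dust cover at the centre of its disc: round peg 18 mm diameter, standing 50 mm above the disc (from 182 to 232 mm above the bench). This point is on its axis, 26 mm above the disc, and moves with the cover on a circle of 99 mm radius about the pin.
- cover_pin (a point): Vertical pivot axis of the dust cover, at the height of the knob point (fixed).
- caddy: Slanted plywood caddy with two pockets side by side, fixed: base 170 x 240 mm, side cheeks 67 mm and back board 97 mm high. Origin on the bench under the centre of its base, x towards its back, y along the row of pockets, z up.
- pocket0: Square pocket of the caddy on its +y side, 58 x 58 mm inside, walls 5 mm thick, 65 mm deep, leaning 0.6 rad (34 degrees) towards the caddy's front, the robot's side. Origin at the centre of its inner floor, 42 mm above the bench; z along the pocket out of its mouth; y along the row of pockets. A bottle in it lies against the low front wall, 4 mm off the centre. Pockets are 112 mm apart; the cap of a bottle in a pocket reaches about 170 mm above the bench.
- pocket1: The other pocket, on the caddy's -y side, same sizes and axes as pocket0.
- cork_pad: Round cork pad 90 mm diameter, 4 mm thick, fixed, free parking place for a bottle. Origin at the centre of its underside, on the bench.
- spool: Dark wooden thread spool standing on the bench, 64 mm diameter, 70 mm tall, loose bystander. Origin at the centre of its underside.
- wax_tin: Aluminium wax tin, 68 mm diameter, 50 mm tall, loose bystander. Origin at the centre of its underside.
- mallet: Hammer lying on the bench, loose bystander. Origin on the bench under its shaft.
- scraper: Spatula-like scraper lying on the bench, loose bystander. Origin on the bench under its shaft.
- rivet_cup: Blue ceramic cup, 80 mm diameter, 80 mm tall, loose bystander. Origin at the centre of its underside.
Things that resemble listed ones, but are neither listed nor needed, are in the scene too. What is shaped like the amber_bottle but green or turquoise is not meant.

How it is judged:
By the outcome, as a careful person would: the job done as asked, in the order asked, and still so for the second after the job is handed in, with the robot touching nothing.
It also fails if it takes over 72 s, if anything falls off the work surface, if the arm or the gripper's body presses on something with over 40 N, if the wrist force passes 120 N, or if a joint passes its speed limit or range.

### The arm

A 6-joint arm with a two-finger parallel gripper is mounted at the origin on the work surface. World frame = base frame: x ahead of the robot, y to its left, z up, the work surface at z = 0. Lengths are in mm, angles in rad, forces in N, time in s.
With the tool pointing down it reaches from about 325 to 900 mm from the base axis. Payload 6.1 kg.
Tool frame: the origin (TCP) lies midway between the tips of the shut fingers; the grasp point (between the pads) lies 19 mm behind it; z points along the fingers, y is the line along which they close (so a half turn about z gives the same grasp; the last joint's range is limited). The gripper opens to 87 mm and grips with 3 to 60 N. Pads are 19 mm wide; open, the fingers measure 117 mm over their backs; the gripper's body (75 mm by 190 mm) begins 51 mm behind the grasp point.
Start: joints at [1.128, 0.22, 1.526, -0, 1.395, -0.126], TCP at [194.703, 593.891, 200.038] pointing down, gripper open.
Joint ranges: [-2.98, 2.98], [-0.91, 2.08], [0.09, 2.57], [-1.24, 4.39], [0.2, 2.65], [-2.68, 2.68]. Speed limits (rad/s): [2.57, 2.57, 3.01, 3.14, 3.14, 3.14].

### API

Orientations are given as [roll, pitch, yaw] about the fixed x, y, z axes, in that order (R = Rz(yaw) Ry(pitch) Rx(roll)).
In Python, from bench import * gives the robot as it stands.
- The arm moves only by the tool play_rows, never from a script. Its argument "plan" is one flat list of numbers, 4 for each row, row after row: the shift along the tool's x, y, z as a fraction of full scale, then the turn about the tool's z as a fraction of full scale. A call has 1 to 20 rows; each row shifts and turns the commanded pose from where the row before left it, along the tool's axes as they then stand; what a row does not reach is not made up. Full scale, the value 1, is 0.03 m for a shift and 45 degrees for a turn. A row lasts 1/12 s, in which the tool goes at most 41.7 mm and 7.16 degrees, less where a joint would pass 70% of its speed; a pose out of reach is approached as far as the arm can. A call with a number of a shift or a turn outside -1 to 1 is refused whole. A call with a gripper value outside its range is refused whole. "gripper" is the opening, from 0 (shut) to 1 (fully open), set as the call begins (left out, the last holds). The fingers move at their own pace and stop on an object; the grip force is fixed at half the most. Time passes only in rows, so rows that do not move let the fingers close. It gives the time, the measured TCP pose, the force, the opening and the grip force at its end, in the units of the state.
- sense(): the state, without advancing time (a new reading comes with each control period).
- read_camera(name): name is "scene" or "top" or "wrist"; returns the picture (420x560x3 uint8, red, green, blue); there is no depth.
- camera_info(name): a dict with "intrinsics" (3x3 intrinsics, pixels), "k1" (the pictures are not rectified: a ray, as slopes to the right and down, at radius r is drawn at 1 + k1 r^2 times it, then the intrinsics apply), "origin" and "rotation" of the camera in the world. Camera axes: x right, y down, z forward; pixel columns grow to the right and rows downward; lengths in mm; the calibration is good to about 2 mm. A picture is of the moment at which its call begins: read the wrist's pose just before it. camera_info takes no time and is no camera call; for the wrist camera it gives the pose at the moment of the call.
- hand_in(): hands the job in; it is judged then, once.
The state is a dict: "time": time; "joint_positions": joint angles; "dq": joint speeds; "joint_efforts": joint torques, N m; "tool_pos": TCP position; "ee_rot": TCP orientation; "contact_force": force on the tool from outside, world axes, zero at the start; "moment": the same for the moment, N m; "opening": finger opening in mm; "finger_force": force on a finger pad.
Only numpy, scipy, OpenCV 4.12 (cv2) and the standard library are available. Lean on these libraries where they do the work, as an engineer would, in place of code of your own. Each camera call takes 0.05 s, during which the arm holds its last target. There are 200 camera calls.

## Working session

There is one attempt and no reset: what is moved stays moved. The work goes in short steps, Python scripts to look and compute and a tool call to move; the robot and the scene stay as the last step left them, time stands still between calls to the robot, and variables do not carry over. Pictures are saved under pics/ and viewed, at most 10 in all, crops included, and the job is handed in when it is done.

Besides the shell and the picture viewer there is one more tool, called after "Call:" by a JSON object that holds its "op" and its "data", one argument or row to a line. play_rows: Moves the arm, as the interface text tells. Shift numbers are shares of 0.03 m and turn numbers shares of 45 degrees, none past 1 either way. Its arguments: {"type":"object","properties":{"plan":{"type":"array","items":{"type":"number","minimum":-1,"maximum":1}},"gripper":{"type":"number"}},"required":["plan"]}

```bash
mkdir -p pics; ls
python3 - <<'E'
from bench import *
import cv2,numpy as np
for n in("scene","top"):
    c=camera_info(n);print(n,np.round(c["intrinsics"],1).tolist(),c["k1"],np.round(c["origin"],1).tolist(),np.round(c["rotation"],3).tolist())
a=read_camera("scene");b=read_camera("top")
cv2.imwrite("pics/scene.png",a[:,:,::-1]);cv2.imwrite("pics/top.png",b[:,:,::-1])
print(sense())
E
```

```text
pics
scene [[456.1, 0.0, 280.3], [0.0, 456.1, 213.9], [0.0, 0.0, 1.0]] -0.09798334865164648 [1063.0, -345.0, 985.0] [-2.517, -0.015, 1.092]
top [[467.5, 0.0, 281.9], [0.0, 467.5, 218.2], [0.0, 0.0, 1.0]] 0.05362268317057749 [355.5, -24.0, 1281.9] [-2.986, -0.005, -1.591]
{'time': 0.1, 'joint_positions': array([ 1.12792263e+00,  2.21170345e-01,  1.52748296e+00, -1.33562172e-06,
        1.39471739e+00, -1.26111310e-01]), 'dq': array([ 6.78122523e-04, -1.56253765e-03, -2.11787678e-03, -1.83392646e-03,
       -2.52403249e-04,  7.05202751e-05]), 'joint_efforts': array([ 7.82683619e-04, -4.95954144e+01, -3.88516903e+01,  7.01261242e-02,
        5.16129972e-02, -6.39891323e-05]), 'tool_pos': array([194.43406194, 593.35585458, 199.03967197]), 'ee_rot': array([-3.13982858e+00, -2.22331962e-04,  2.82483031e+00]), 'contact_force': array([-0.23513438,  0.20474642, -0.07112802]), 'moment': array([ 0.00483913, -0.04411892, -0.02205975]), 'finger_force': 0.0, 'opening': 86.94040524925525}
```

View pics/scene.png

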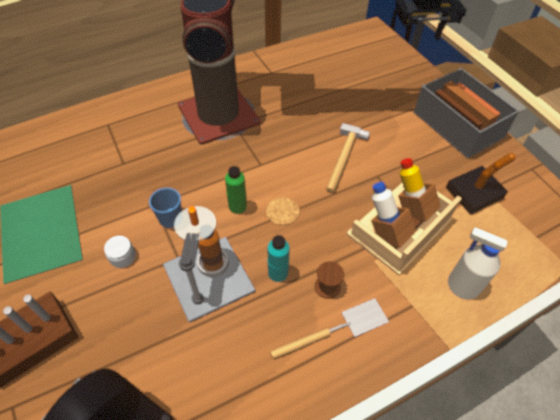

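View pics/top.png

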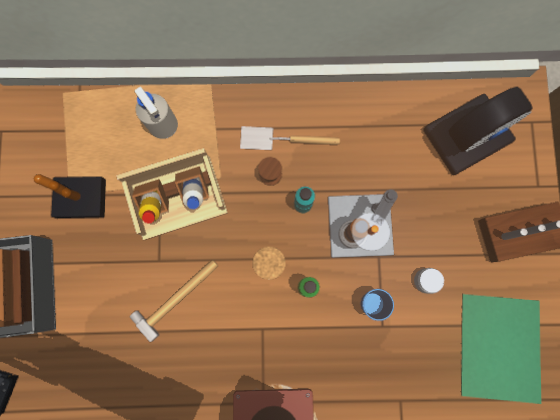

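Scene view: the stand, with the amber bottle under the clear cover, is at about (210,250) and the orange knob at (193,215). The turquoise (279,258) and green (236,190) bottles are decoys. White/blue is in the caddy at (385,205), yellow/red at (412,180), cork pad at (283,210). The top view agrees: knob (374,229), white cap (193,202), yellow cap (149,216), cork (269,263), plate centre (361,226).

```bash
cat > h.py <<'E'
import cv2,numpy as np
from scipy.spatial.transform import Rotation as Rn
from bench import *
def cam(n):
    c=camera_info(n);r=np.array(c["rotation"])
    return np.array(c["intrinsics"]),c["k1"],np.array(c["origin"]),(Rn.from_euler("xyz",r).as_matrix() if r.size==3 else r)
def ray(c,uv):
    K,k,o,R=c;p=cv2.undistortPoints(np.array([[uv]],float),K,np.array([k,0,0,0,0.]))[0,0]
    d=R@[p[0],p[1],1];return o,d/np.linalg.norm(d)
def onz(c,uv,z):
    o,d=ray(c,uv);return o+d*(z-o[2])/d[2]
def tri(c1,u1,c2,u2):
    A=[];b=[]
    for c,u in((c1,u1),(c2,u2)):
        o,d=ray(c,u);P=np.eye(3)-np.outer(d,d);A.append(P);b.append(P@o)
    p=np.linalg.lstsq(np.vstack(A),np.hstack(b),rcond=None)[0]
    return p,[float(np.linalg.norm(P@p-q)) for P,q in zip(A,b)]
def proj(c,X):
    K,k,o,R=c;return cv2.projectPoints(np.array([X],float),cv2.Rodrigues(R.T)[0],-R.T@o,K,np.array([k,0,0,0,0.]))[0][0,0]
def blob(im,lo,hi,box):
    x0,y0,x1,y1=box;h=cv2.cvtColor(im,cv2.COLOR_RGB2HSV)[y0:y1,x0:x1]
    m=cv2.inRange(h,np.array(lo),np.array(hi));n,l,s,c=cv2.connectedComponentsWithStats(m)
    i=1+np.argmax(s[1:,4]);return c[i]+[x0,y0],s[i]+[x0,y0,0,0,0],l==i
E
python3 - <<'E'
from h import *
t=cv2.imread("pics/top.png")[:,:,::-1].copy();s=cv2.imread("pics/scene.png")[:,:,::-1].copy()
T=cam("top");S=cam("scene")
for n,lo,hi,bt,bs in [("knob",(5,180,120),(16,255,255),(362,218,388,242),(180,200,205,228)),
 ("blue",(105,120,80),(130,255,255),(180,190,205,215),(368,178,392,194)),
 ("red",(0,170,100),(6,255,255),(138,205,162,228),(398,155,418,172))]:
    a,sa,_=blob(t,lo,hi,bt);b,sb,_=blob(s,lo,hi,bs);p,e=tri(T,a,S,b)
    print(n,a.round(1),sa,b.round(1),sb,p.round(1),np.round(e,1))
a,sa,_=blob(t,(8,90,140),(25,190,255),(250,244,290,282));print("cork",a,sa,onz(T,a,4))
h=cv2.cvtColor(t,cv2.COLOR_RGB2HSV)
m=cv2.inRange(h[185:265,320:400],np.array((0,0,90)),np.array((180,50,200)));
cs=max(cv2.findContours(m,0,2)[0],key=cv2.contourArea);r=cv2.minAreaRect(cs);print("plate",r)
for q in cv2.boxPoints(r):print((q+[320,185]).round(1),onz(T,q+[320,185],12).round(1))
v=np.hstack([cv2.resize(t[150:300,300:410],None,fx=3.6,fy=3.6,interpolation=2),cv2.resize(t[150:300,120:230],None,fx=3.6,fy=3.6,interpolation=2)])
cv2.imwrite("pics/crop1.png",v[:,:,::-1]);print(v.shape)
E
```

```text
knob [373.2 227.2] [372 226   5   5   8] [192.8 215.3] [189 206   8  18  77] [ 497.  -242.5  215.4] [0.7 0.7]
blue [192.7 202.4] [188 197  11  12 106] [379.1 187. ] [374 183  11   9  80] [574.8 184.2 157.8] [0.2 0.2]
red [148.1 216.6] [142 211  13  12 119] [406.4 162.6] [401 158  12  10  85] [541.3 290.6 158.5] [0.4 0.4]
cork [269.38168449 262.52540107] [ 250  244   40   38 1496] [433.88436674   2.68001195   4.        ]
plate ((43.109439849853516, 38.5169792175293), (64.89521026611328, 68.37019348144531), 87.51044464111328)
[327.5 192.6] [ 623.6 -161.8   12. ]
[395.9 189.6] [ 628.1 -351.    12. ]
[398.7 254.4] [ 448.6 -348.2   12. ]
[330.4 257.4] [ 444.  -163.1   12. ]
(540, 792, 3)
```

View pics/crop1.png

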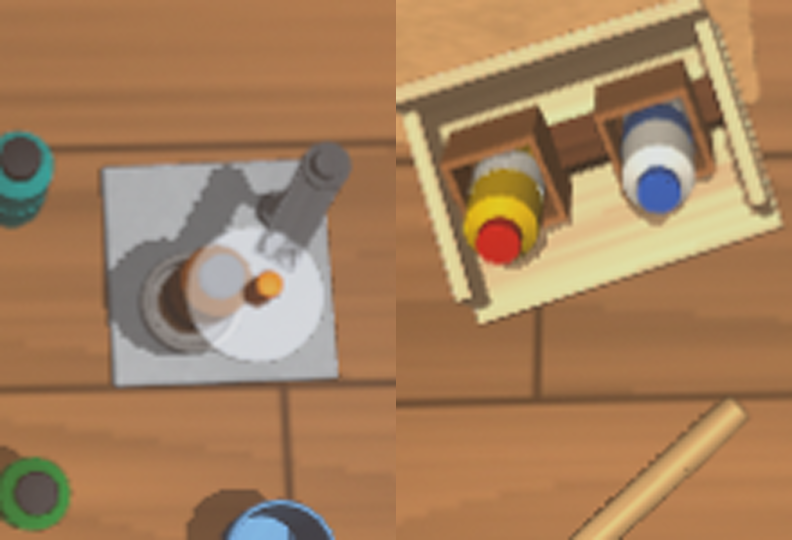

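The crop shows the amber bottle with its dark band in the ring (crop (195,290)) under the clear disc, with the knob at (267,287) and pin top at (330,163). Green (37,493) and turquoise (20,165) stand elsewhere, so the one in the ring is meant. White/blue is in the -y pocket.

Run:
```python
from h import *
T=cam("top");S=cam("scene")
C=lambda u,v:(300+u/3.6-.4,150+v/3.6-.4)
for n,uv,z in [("TL",(102,168),12),("TR",(330,158),12),("BR",(338,378),12),("BL",(114,386),12),("ring",(193,302),34),("pin",(330,161),194),("knobtop",(270,283),232),("disc",(257,290),182),("cap",(218,273),166)]:
    print(n,onz(T,C(*uv),z).round(1))
```

```text
TL [ 613.2 -162.5   12. ]
TR [ 617.5 -337.8   12. ]
BR [ 448.4 -334.2   12. ]
BL [ 445.5 -165.6   12. ]
ring [ 505.4 -224.4   34. ]
pin [ 577.9 -292.7  194. ]
knobtop [ 492.7 -241.4  232. ]
disc [ 494.8 -243.   182. ]
cap [ 508.8 -220.7  166. ]
```

Call:
{"op": "play_rows", "data": {
  "plan": [0, 0, -1, 0, 0, 0, -1, 0, 0, 0, -1, 0, -0.65, -0.83, 0, 0, -0.65, -0.83, 0, 0, -0.65, -0.83, 0, 0, -0.65, -0.83, 0, 0, -0.65, -0.83, 0, 0, -0.65, -0.83, 0, 0, -0.65, -0.83, 0, 0, -0.65, -0.83, 0, 0, -0.65, -0.83, 0, 0, -0.65, -0.83, 0, 0, -0.65, -0.83, 0, 0, -0.65, -0.83, 0, 0, -0.65, -0.83, 0, 0, -0.65, -0.83, 0, 0, -0.65, -0.83, 0, 0, -0.65, -0.83, 0, 0, -0.65, -0.83, 0, 0],
  "gripper": 0.6
}}

```text
time: 1.77
tool_pos: [377.8, 86.9, 289.8]
ee_rot: [3.141, -0.0, 2.825]
contact_force: [0.9, -0.2, 0.7]
opening: 51.7
finger_force: 0.0
```

```bash
cat >> h.py <<'E'
def go(x,y,z,yaw=None):
    s=sense();R=Rn.from_euler("xyz",s["ee_rot"]).as_matrix();d=R.T@(np.array([x,y,z])-s["tool_pos"])
    print("t%.2f pos %s yaw %.1f q1 %.1f q6 %.1f F %s open %.1f"%(s["time"],s["tool_pos"].round(1),np.degrees(s["ee_rot"][2]),*np.degrees(s["joint_positions"][[0,5]]),s["contact_force"].round(1),s["opening"]))
    print("units",(d/30).round(2),"turn units",None if yaw is None else round((((np.degrees(s["ee_rot"][2])-yaw)+180)%360-180)/45,3))
E
python3 -c "
from h import *
go(494,-242,290,-31.3)"
```

```text
t1.77 pos [377.8  86.9 289.8] yaw 161.8 q1 1.2 q6 -70.6 F [ 0.9 -0.2  0.7] open 51.7
units [-7.1  -9.21 -0.01] turn units -3.708
```

Call:
{"op": "play_rows", "data": {
  "plan": [-0.59, -0.77, 0, 0, -0.59, -0.77, 0, 0, -0.59, -0.77, 0, 0, -0.59, -0.77, 0, 0, -0.59, -0.77, 0, 0, -0.59, -0.77, 0, 0, -0.59, -0.77, 0, 0, -0.59, -0.77, 0, 0, -0.59, -0.77, 0, 0, -0.59, -0.77, 0, 0, -0.59, -0.77, 0, 0, -0.59, -0.77, 0, 0, 0, 0, 0, 0.157, 0, 0, 0, 0.157, 0, 0, 0, 0.157, 0, 0, 0, 0.157, 0, 0, 0, 0.157, 0, 0, 0, 0.157, 0, 0, 0, 0.157, 0, 0, 0, 0.157]
}}

```text
time: 3.43
tool_pos: [493.1, -241.0, 289.5]
ee_rot: [-3.141, -0.001, 1.832]
contact_force: [-0.7, -0.9, 0.4]
opening: 52.3
finger_force: 0.0
```

Call:
{"op": "play_rows", "data": {
  "plan": [0, 0, 0, 0.157, 0, 0, 0, 0.157, 0, 0, 0, 0.157, 0, 0, 0, 0.157, 0, 0, 0, 0.157, 0, 0, 0, 0.157, 0, 0, 0, 0.157, 0, 0, 0, 0.157, 0, 0, 0, 0.157, 0, 0, 0, 0.157, 0, 0, 0, 0.157, 0, 0, 0, 0.157, 0, 0, 0, 0.157, 0, 0, 0, 0.157, 0, 0, 0, 0.157, 0, 0, 0, 0.157, 0, 0, 0, 0.157, 0, 0, 0, 0.157, 0, 0, 0, 0.157, 0, 0, 0, 0]
}}

```text
time: 5.1
tool_pos: [493.1, -241.1, 289.5]
ee_rot: [-3.142, 0.001, -0.509]
contact_force: [-0.2, 0.6, -0.2]
opening: 52.2
finger_force: 0.0
```

```bash
python3 -c "
from h import *
go(494,-242,200,-31.3)
c=camera_info('wrist');W=cam('wrist');im=read_camera('wrist');cv2.imwrite('pics/w1.png',im[:,:,::-1])
print(c['intrinsics'],c['k1'],W[2].round(1),W[3].round(2))
a,s,_=blob(im,(5,180,120),(18,255,255),(0,0,560,420));print(a,s,onz(W,a,220),proj(W,[494,-242,232]),proj(W,[494,-242,182]))"
```

```text
t5.10 pos [ 493.1 -241.1  289.5] yaw -29.2 q1 -34.3 q6 84.9 F [-0.2  0.6 -0.2] open 52.2
units [0.05 0.01 2.98] turn units 0.047
[[314.87864793   0.         276.34187579]
 [  0.         314.87864793 206.37040349]
 [  0.           0.           1.        ]] 0.006619596484569793 [ 559.  -278.5  473.1] [[-0.49 -0.84 -0.24]
 [-0.87  0.47  0.14]
 [-0.    0.28 -0.96]]Traceback (most recent call last):
  File "<string>", line 6, in <module>
    a,s,_=blob(im,(5,180,120),(18,255,255),(0,0,560,420));print(a,s,onz(W,a,220),proj(W,[494,-242,232]),proj(W,[494,-242,182]))
          ~~~~^^^^^^^^^^^^^^^^^^^^^^^^^^^^^^^^^^^^^^^^^^^
  File "h.py", line 23, in blob
    i=1+np.argmax(s[1:,4]);return c[i]+[x0,y0],s[i]+[x0,y0,0,0,0],l==i
        ~~~~~~~~~^^^^^^^^^
    return _wrapfunc(a, 'argmax', axis=axis, out=out, **kwds)
    return bound(*args, **kwds)
ValueError: attempt to get argmax of an empty sequence
```

View pics/w1.png

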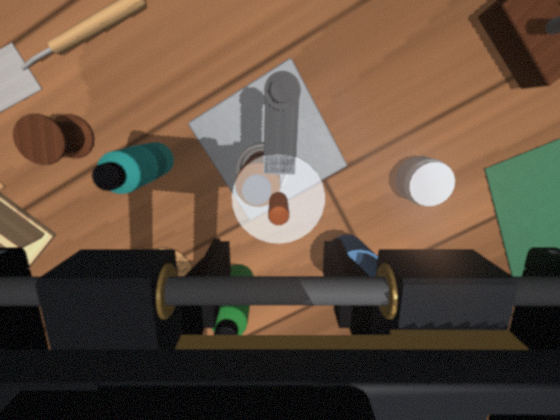

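The wrist view shows the knob between the fingers: disc centre about (278,198), knob top about (279,217). Fingers are at columns 215 and 345.

```bash
python3 -c "
from h import *
W=cam('wrist');print(onz(W,(278.5,198),182),onz(W,(279,217),232))
go(493.5,-242,200,-31.3)"
```

```text
[ 491.20072959 -243.13328838  182.        ] [ 488.80535137 -241.91487721  232.        ]
t5.15 pos [ 493.1 -241.1  289.6] yaw -28.8 q1 -34.3 q6 84.5 F [ 0.4 -0.  -0.5] open 52.4
units [0.03 0.02 2.99] turn units 0.056
```

Call:
{"op": "play_rows", "data": {
  "plan": [-0.02, 0.03, 0.6, 0.05, 0, 0, 0.6, 0, 0, 0, 0.6, 0, 0, 0, 0.6, 0, 0, 0, 0.6, 0, 0, 0, 0.1, 0]
}}

```text
time: 5.65
tool_pos: [490.4, -240.4, 193.1]
ee_rot: [-3.141, 0.006, -0.54]
contact_force: [-0.3, 0.0, -0.5]
opening: 52.2
finger_force: 0.0
```

Call:
{"op": "play_rows", "data": {
  "plan": [0, 0, 0, 0, 0, 0, 0, 0, 0, 0, 0, 0, 0, 0, 0, 0, 0, 0, 0, 0, 0, 0, 0, 0],
  "gripper": 0.1
}}

```text
time: 6.15
tool_pos: [492.7, -241.9, 197.9]
ee_rot: [3.142, -0.001, -0.544]
contact_force: [0.2, 1.6, -0.9]
opening: 20.3
finger_force: 0.0
```

Call:
{"op": "play_rows", "data": {
  "plan": [0, 0, 0, -0.064, 0, 0.33, 0, -0.127, 0, 0.33, 0, -0.127, 0, 0.33, 0, -0.127, 0, 0.33, 0, -0.127, 0, 0.33, 0, -0.127, 0, 0.33, 0, -0.127, 0, 0.33, 0, -0.127, 0, 0.33, 0, -0.127, 0, 0.33, 0, -0.127]
}}

```text
time: 6.98
tool_pos: [484.6, -327.8, 197.7]
ee_rot: [3.141, -0.001, 0.409]
contact_force: [1.7, 2.0, 1.0]
opening: 16.6
finger_force: 30.0
```

```bash
python3 -c "
from h import *
s=sense();p=s['tool_pos']-[577.5,-292.5,0];print(np.hypot(*p[:2]),np.degrees(np.arctan2(p[1],p[0])))
go(551,-388,200,74)"
```

```text
99.37535267235933 -159.20198234127488
t6.98 pos [ 484.6 -327.8  197.7] yaw 23.5 q1 -41.8 q6 24.7 F [1.7 2.  1. ] open 16.6
units [ 1.23  2.72 -0.07] turn units -1.123
```

Call:
{"op": "play_rows", "data": {
  "plan": [0, 0.33, 0, -0.127, 0, 0.33, 0, -0.127, 0, 0.33, 0, -0.127, 0, 0.33, 0, -0.127, 0, 0.33, 0, -0.127, 0, 0.33, 0, -0.127, 0, 0.33, 0, -0.127, 0, 0.33, 0, -0.127, 0, 0.3, 0, 0, 0, 0, 0, 0]
}}

```text
time: 7.82
tool_pos: [546.7, -386.3, 197.7]
ee_rot: [3.141, -0.001, 1.204]
contact_force: [-0.5, 4.5, 4.5]
opening: 16.7
finger_force: 30.0
```

```bash
python3 -c "
from h import *
s=sense();p=s['tool_pos']-[577.5,-292.5,0];print(np.hypot(*p[:2]),np.degrees(np.arctan2(p[1],p[0])))
go(551,-388,200,74)"
```

```text
98.74992523097069 -108.18478283378144
t7.82 pos [ 546.7 -386.3  197.7] yaw 69.0 q1 -42.0 q6 -21.0 F [-0.5  4.5  4.5] open 16.7
units [-0.    0.15 -0.08] turn units -0.112
```

Call:
{"op": "play_rows", "data": {
  "plan": [0, 0.1, 0, 0, 0, 0, 0, 0]
}}

```text
time: 7.98
tool_pos: [548.6, -387.1, 197.7]
ee_rot: [-3.141, -0.001, 1.203]
contact_force: [-0.5, 5.4, 4.1]
opening: 17.1
finger_force: 30.0
```

Call:
{"op": "play_rows", "data": {
  "plan": [0, 0, 0, 0, 0, 0, 0, 0, 0, 0, 0, 0, 0, 0, 0, 0, 0, 0, 0, 0, 0, 0, -0.5, 0, 0, 0, -0.8, 0, 0, 0, -0.8, 0, 0, 0, -0.8, 0],
  "gripper": 0.7
}}

```text
time: 8.73
tool_pos: [547.9, -388.1, 284.6]
ee_rot: [-3.141, -0.0, 1.202]
contact_force: [-0.3, -0.6, -0.4]
opening: 59.9
finger_force: 0.0
```

Run:
```python
from h import *
t=read_camera("top");cv2.imwrite("pics/top2.png",t[:,:,::-1]);T=cam("top")
h=cv2.cvtColor(t,cv2.COLOR_RGB2HSV)
# caddy geometry
w=np.array([574.8,184.2,157.8]);r=np.array([541.3,290.6,158.5])
yc=(r-w)[:2]/np.linalg.norm((r-w)[:2]);xc=np.array([yc[1],-yc[0]]);print("spacing",np.linalg.norm((r-w)[:2]),"yc",yc,"xc",xc,np.degrees(np.arctan2(yc[1],yc[0])))
u=np.r_[-xc*np.sin(.6),np.cos(.6)]
# offset of bottle toward the front wall: -4mm along pocket x
base=w-u*142;print("bottle base",base,"tool target s=103",base+u*103, "u",u)
go(500,0,300)
```

```text
spacing 111.54913715488796 yc [-0.30031608  0.95383974] xc [0.95383974 0.30031608] 107.47658882069626
bottle base [651.27813708 208.27911271  40.60234268] tool target s=103 [595.80455877 190.81327743 125.61191102] u [-0.53857843 -0.16957122  0.82533561]
t8.78 pos [ 549.5 -389.6  291.4] yaw 68.9 q1 -42.0 q6 -20.9 F [-0.4  0.1  3.5] open 60.3
units [11.52 -6.22 -0.37] turn units None
```

Call:
{"op": "play_rows", "data": {
  "plan": [0, 0, 0, 0.143, 0, 0, 0, 0.143, 0, 0, 0, 0.143, 0, 0, 0, 0.143, 0, 0, 0, 0.143, 0, 0, 0, 0.143, 0, 0, 0, 0.143, 0, 0, 0, 0.143],
  "gripper": 1
}}

```text
time: 9.45
tool_pos: [548.0, -388.2, 283.6]
ee_rot: [3.142, 0.0, 0.298]
contact_force: [-0.1, 0.6, 0.3]
opening: 86.8
finger_force: 0.0
```

```bash
python3 -c "
from h import *
go(595,190.6,290,17.5)"
```

```text
t9.45 pos [ 548.  -388.2  283.6] yaw 17.1 q1 -42.0 q6 30.9 F [-0.1  0.6  0.3] open 86.8
units [  7.16 -17.99  -0.21] turn units -0.01
```

Call:
{"op": "play_rows", "data": {
  "plan": [0.38, -0.95, 0, 0, 0.38, -0.95, 0, 0, 0.38, -0.95, 0, 0, 0.38, -0.95, 0, 0, 0.38, -0.95, 0, 0, 0.38, -0.95, 0, 0, 0.38, -0.95, 0, 0, 0.38, -0.95, 0, 0, 0.38, -0.95, 0, 0, 0.38, -0.95, 0, 0, 0.38, -0.95, 0, 0, 0.38, -0.95, 0, 0, 0.38, -0.95, 0, 0, 0.38, -0.95, 0, 0, 0.38, -0.95, 0, 0, 0.38, -0.95, 0, 0, 0.37, -0.94, 0, 0, 0.36, -0.94, 0, 0, 0.35, -0.92, 0, 0, 0, 0, 0, 0]
}}

```text
time: 11.12
tool_pos: [591.2, 196.4, 283.5]
ee_rot: [-3.139, -0.001, 0.308]
contact_force: [-0.2, 0.5, 1.2]
opening: 87.3
finger_force: 0.0
```

```bash
python3 -c "
from h import *
go(595,190.6,108,17.5)
W=cam('wrist');im=read_camera('wrist')
w=np.array([574.8,184.2,157.8]);p=proj(W,w);print('expect',p)
x,y=p.astype(int)
a,s,_=blob(im,(105,120,60),(130,255,255),(max(0,x-60),max(0,y-60),x+60,min(420,y+60)));print(a,s,onz(W,a,157.8))
"
```

```text
t11.12 pos [591.2 196.4 283.5] yaw 17.6 q1 11.0 q6 83.4 F [-0.2  0.5  1.2] open 87.3
units [0.06 0.24 5.85] turn units 0.003
expect [283.18835442 211.09280633]
[282.48521739 212.79304348] [270 200  26  26 575] [572.84042608 184.32202027 157.8       ]
```

Call:
{"op": "play_rows", "data": {
  "plan": [0.03, 0.22, 0.7, 0, 0, 0, 0.9, 0, 0, 0, 0.9, 0, 0, 0, 0.9, 0, 0, 0, 0.8, 0, 0, 0, 0.6, 0, 0, 0, 0.4, 0, 0, 0, 0.3, 0, 0, 0, 0.2, 0, 0, 0, 0.1, 0, 0, 0, 0, 0, 0, 0, 0, 0]
}}

```text
time: 12.17
tool_pos: [595.2, 185.5, 111.1]
ee_rot: [3.141, -0.002, 0.304]
contact_force: [-0.1, -0.3, -0.4]
opening: 86.6
finger_force: 0.0
```

```bash
python3 -c "
from h import *
go(594.5,190.6,108,17.5)
"
```

```text
t12.17 pos [595.2 185.5 111.1] yaw 17.4 q1 10.1 q6 82.7 F [-0.1 -0.3 -0.4] open 86.6
units [ 0.03 -0.17  0.1 ] turn units -0.002
```

Call:
{"op": "play_rows", "data": {
  "plan": [0.02, -0.17, 0.08, 0, 0, 0, 0, 0, 0, 0, 0, 0]
}}

```text
time: 12.42
tool_pos: [593.7, 190.9, 108.1]
ee_rot: [3.142, -0.001, 0.304]
contact_force: [-0.6, 0.3, 0.3]
opening: 87.0
finger_force: 0.0
```

Call:
{"op": "play_rows", "data": {
  "plan": [0, 0, 0, 0, 0, 0, 0, 0, 0, 0, 0, 0, 0, 0, 0, 0, 0, 0, 0, 0, 0, 0, 0, 0, 0, 0, 0, 0],
  "gripper": 0.4
}}

```text
time: 13.0
tool_pos: [593.5, 190.5, 107.6]
ee_rot: [-3.141, 0.0, 0.304]
contact_force: [-0.3, 0.5, 0.2]
opening: 48.9
finger_force: 30.1
```

Call:
{"op": "play_rows", "data": {
  "plan": [-0.11, 0, -0.17, 0, -0.23, 0, -0.33, 0, -0.28, 0, -0.41, 0, -0.28, 0, -0.41, 0, -0.28, 0, -0.41, 0, -0.28, 0, -0.41, 0, -0.28, 0, -0.41, 0, -0.2, 0, -0.4, 0, 0, 0, -0.6, 0, 0, 0, -0.8, 0, 0, 0, -0.6, 0, 0, 0, 0, 0]
}}

```text
time: 14.0
tool_pos: [540.1, 173.4, 261.2]
ee_rot: [3.141, -0.007, 0.304]
contact_force: [1.1, 0.9, -0.7]
opening: 49.0
finger_force: 30.0
```

```bash
python3 -c "
from h import *
go(434,2.7,260)
im=read_camera('scene');S=cam('scene');p=sense()['tool_pos'];x,y=proj(S,p).astype(int);print(x,y,proj(S,p+[0,0,30]),proj(S,p+[0,0,-100]))
t=read_camera('top')
x0=max(0,min(x-90,380));y0=max(0,min(y-90,240))
v=np.hstack([cv2.resize(im[y0:y0+180,x0:x0+180],None,fx=2.2,fy=2.2),cv2.resize(t[120:300,120:300],None,fx=2.2,fy=2.2)]);cv2.imwrite('pics/lift.png',v[:,:,::-1]);print(x0,y0)
"
```

```text
t14.00 pos [540.1 173.4 261.2] yaw 17.4 q1 9.8 q6 82.4 F [ 1.1  0.9 -0.7] open 49.0
units [-5.08  4.37  0.01] turn units None
374 148 [376.81647369 139.19276977] [366.88968748 178.10415994]
284 58
```

View pics/lift.png

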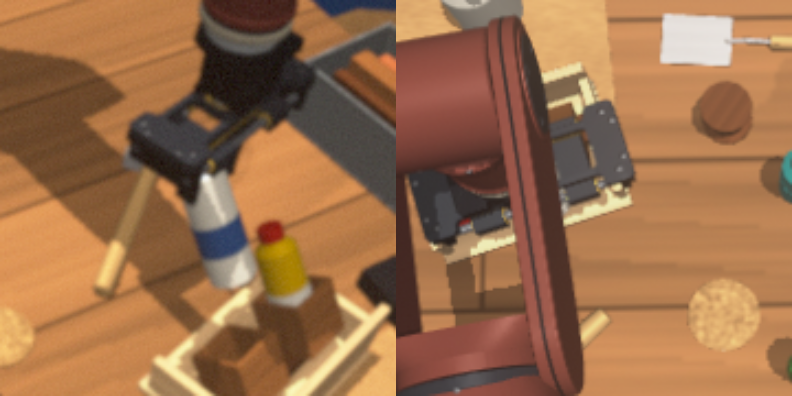

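The lift worked: the white bottle hangs clear of the caddy, still slanted in the grip. Its bottom is at about crop (236,278), i.e. scene pixel (391,184).

```bash
python3 -c "
from h import *
S=cam('scene');p=sense()['tool_pos']+[0,0,19];xc=np.array([.954,.3])
for a in (0,.2,.4,.5,.6,.7):
  u=np.r_[-xc*np.sin(a),np.cos(a)];print(a,proj(S,p-u*104).round(1),proj(S,p-u*60).round(1))
"
```

```text
0 [367.4 174.3] [370.6 161.8]
0.2 [374.5 178.6] [374.8 164.2]
0.4 [381.6 181.6] [379.1 165.9]
0.5 [385.2 182.6] [381.2 166.4]
0.6 [388.8 183.2] [383.3 166.7]
0.7 [392.3 183.5] [385.3 166.8]
```

```bash
python3 -c "
from h import *
T=cam('top')
S=cam('scene')
print('green cap',onz(T,(309.7,287),150),onz(S,(234.5,172),150),'turq',onz(T,(305.5,193.5),150),'cup',onz(T,(378,304),80),'spool',onz(T,(270,171),70),'mallet',onz(T,(213,266),20))
"
```

```text
green cap [364.67572101 -95.90994089 150.        ] [373.2734656 -98.1242321 150.       ] turq [593.21222045 -92.32724746 150.        ] cup [ 319.82330276 -271.19803943   80.        ] spool [672.97937408  -4.26657191  70.        ] mallet [426.76982972 153.66148864  20.        ]
```

```bash
python3 -c "
from h import *
go(468.7,18.6,95,17.4)
"
```

```text
t14.10 pos [538.2 173.  256.4] yaw 17.4 q1 9.8 q6 82.4 F [ 0.1 -1.  -2.4] open 48.7
units [-3.75  4.22  5.38] turn units -0.0
```

Call:
{"op": "play_rows", "data": {
  "plan": [-0.3, 0.3, 0, 0, -0.45, 0.5, 0, 0, -0.45, 0.5, 0, 0, -0.45, 0.5, 0, 0, -0.45, 0.5, 0.3, 0, -0.45, 0.5, 0.6, 0, -0.4, 0.5, 0.8, 0, -0.4, 0.5, 0.8, 0, -0.3, 0.3, 0.8, 0, -0.1, 0.12, 0.8, 0, 0, 0, 0.6, 0, 0, 0, 0.4, 0, 0, 0, 0.28, 0, 0, 0, 0, 0, 0, 0, 0, 0]
}}

```text
time: 15.35
tool_pos: [467.5, 18.5, 93.9]
ee_rot: [-3.141, 0.002, 0.304]
contact_force: [-0.2, 0.3, -1.3]
opening: 49.0
finger_force: 30.0
```

```bash
python3 -c "
from h import *
go(468.7,18.6,80,17.4)
im=read_camera('scene');S=cam('scene');p=sense()['tool_pos']+[0,0,19];xc=np.array([.954,.3])
for a in (.4,.5,.6,.7):
  u=np.r_[-xc*np.sin(a),np.cos(a)];print(a,proj(S,p-u*104).round(1),proj(S,p-u*54).round(1))
b,s,_=blob(im,(105,120,50),(130,255,255),(255,130,400,260));print('band',b,s)
"
```

```text
t15.35 pos [467.5  18.5  93.9] yaw 17.4 q1 -7.4 q6 65.2 F [-0.2  0.3 -1.3] open 49.0
units [0.04 0.01 0.46] turn units -0.0
0.4 [304.9 223.8] [300.3 208.9]
0.5 [307.6 225. ] [301.7 209.4]
0.6 [310.3 225.8] [303.1 209.8]
0.7 [312.9 226.4] [304.5 210. ]
band [304.512 213.416] [296 206  17  14 125]
```

Call:
{"op": "play_rows", "data": {
  "plan": [0, 0, 0.2, 0, 0, 0, 0.18, 0, 0, 0, 0.1, 0, 0, 0, 0, 0, 0, 0, 0, 0]
}}

```text
time: 15.82
tool_pos: [468.9, 18.4, 81.4]
ee_rot: [3.141, -0.0, 0.304]
contact_force: [-3.1, -0.2, 5.6]
opening: 48.7
finger_force: 30.0
```

Call:
{"op": "play_rows", "data": {
  "plan": [0.17, 0, -0.06, 0, 0.17, 0, -0.05, 0, 0.175, 0, -0.04, 0, 0.175, 0, -0.03, 0, 0.175, 0, -0.02, 0, 0.175, 0, -0.02, 0, 0, 0, 0, 0]
}}

```text
time: 16.4
tool_pos: [499.4, 28.2, 87.0]
ee_rot: [3.141, -0.001, 0.304]
contact_force: [-0.4, 0.7, -1.1]
opening: 49.0
finger_force: 30.0
```

```bash
python3 -c "
from h import *
im=read_camera('scene');S=cam('scene');p=sense()['tool_pos']+[0,0,19];xc=np.array([.954,.3])
go(500,28,87)
for a in (0,.2,.3,.4,.5,.6):
  u=np.r_[-xc*np.sin(a),np.cos(a)];print(a,proj(S,p-u*104).round(1),proj(S,p-u*54).round(1))
b,s,_=blob(im,(105,120,50),(130,255,255),(255,130,400,260));print('band',b,s)
"
```

```text
t16.45 pos [498.7  28.1  86.8] yaw 17.4 q1 -5.8 q6 66.8 F [ 0.1  0.  -2.3] open 49.1
units [ 0.04  0.02 -0.01] turn units None
0 [302.1 225.4] [303.1 214.2]
0.2 [307.9 229.6] [306.3 216.4]
0.3 [310.8 231.4] [307.8 217.3]
0.4 [313.7 232.9] [309.3 218.1]
0.5 [316.5 234.1] [310.8 218.7]
0.6 [319.3 235. ] [312.3 219.1]
band [314.03846154 222.9       ] [305 216  17  14 130]
```

```bash
python3 -c "
from h import *
T=cam('top');C=lambda u,v:(120+(u-396)/3.6-.4,150+v/3.6-.4)
xc=np.array([.954,.3]);yc=np.array([-.3,.954]);o=np.array([595,190.6])
for n,uv,z in [('FR base',(782,222),8),('FL base',(480,324),8),('cheek front top out',(772,205),67),('cheek back top out',(712,15),67)]:
  p=onz(T,C(*uv),z);print(n,p.round(1),'along xc,yc from grasp',((p[:2]-o)@xc).round(1),((p[:2]-o)@yc).round(1))
"
```

```text
FR base [577.1 117.8   8. ] along xc,yc from grasp -38.9 -64.1
FL base [503.3 345.5   8. ] along xc,yc from grasp -41.1 175.3
cheek front top out [579.7 118.5  67. ] along xc,yc from grasp -36.3 -64.2
cheek back top out [724.2 162.7  67. ] along xc,yc from grasp 114.9 -65.4
```

Call:
{"op": "play_rows", "data": {
  "plan": [0, 0, -0.3, 0, 0, 0, -0.5, 0, 0, 0, -0.3, -0.154, 0, 0, 0, -0.154, 0, 0, 0, -0.154, 0, 0, 0, -0.154, 0, 0, 0, -0.154, 0, 0, 0, -0.154, 0, 0, 0, -0.154, 0, 0, 0, -0.154, 0, 0, 0, -0.154, 0, 0, 0, -0.154, 0, 0, 0, -0.154, 0, 0, 0, -0.154, 0, 0, 0, -0.154, 0, 0, 0, 0]
}}

```text
time: 17.78
tool_pos: [498.2, 27.9, 120.5]
ee_rot: [3.141, 0.0, 1.88]
contact_force: [-0.2, 0.3, -2.5]
opening: 48.9
finger_force: 30.0
```

```bash
python3 -c "
from h import *
go(641.6,42.4,108,107.5)
"
```

```text
t17.78 pos [498.2  27.9 120.5] yaw 107.7 q1 -5.9 q6 -23.6 F [-0.2  0.3 -2.5] open 48.9
units [-0.99  4.7   0.42] turn units 0.005
```

Call:
{"op": "play_rows", "data": {
  "plan": [-0.14, 0.5, 0, 0, -0.14, 0.65, 0, 0, -0.14, 0.65, 0, 0, -0.14, 0.65, 0, 0, -0.14, 0.65, 0.1, 0, -0.14, 0.65, 0.1, 0, -0.15, 0.55, 0.1, 0, 0, 0.4, 0.1, 0, 0, 0, 0, 0, 0, 0, 0, 0]
}}

```text
time: 18.62
tool_pos: [641.4, 42.0, 107.6]
ee_rot: [-3.14, -0.0, 1.874]
contact_force: [-0.8, -0.0, -3.8]
opening: 48.9
finger_force: 30.0
```

```bash
python3 -c "
from h import *
go(641.6,42.4,108,107.5)
o=np.array([595,190.6]);yc=np.array([-.3,.954]);print('plane dist',-64.3-(sense()['tool_pos'][:2]-o)@yc)
"
```

```text
t18.62 pos [641.4  42.  107.6] yaw 107.4 q1 -3.3 q6 -20.6 F [-0.8 -0.  -3.8] open 48.9
units [ 0.01  0.01 -0.01] turn units -0.003
plane dist 91.36229904687407
```

Call:
{"op": "play_rows", "data": {
  "plan": [0.27, 0, 0, 0, 0.27, 0, 0, 0, 0.2, 0, 0, 0, 0.2, 0, 0, 0, 0.2, 0, 0, 0, 0.2, 0, 0, 0, 0, 0, 0, 0]
}}

```text
time: 19.2
tool_pos: [629.2, 81.7, 108.1]
ee_rot: [3.141, -0.0, 1.877]
contact_force: [0.6, -0.5, -2.8]
opening: 48.8
finger_force: 30.0
```

```bash
cat >> h.py <<'E'
def tilt(lo=(105,120,50),hi=(130,255,255),half=70,s=50):
    im=read_camera('scene');S=cam('scene');q=sense();p=q['tool_pos']+[0,0,19];y=q['ee_rot'][2];x=np.array([np.cos(y),np.sin(y)])
    c=proj(S,p).astype(int)
    b,st,_=blob(im,lo,hi,(max(0,c[0]-half),max(0,c[1]-15),c[0]+half,c[1]+half));print('band',b.round(1),st)
    for a in (-.2,0,.2,.4,.6,.8):
        u=np.r_[-x*np.sin(a),np.cos(a)];print(a,proj(S,p-u*s).round(1))
    return im,c
E
python3 -c "
from h import *
go(621.8,105.5,108,107.5);tilt()
"
```

```text
t19.20 pos [629.2  81.7 108.1] yaw 107.5 q1 0.3 q6 -17.3 F [ 0.6 -0.5 -2.8] open 48.8
units [0.83 0.   0.  ] turn units 0.001
band [351.  223.3] [345 218  13  12 118]
-0.2 [347.4 242. ]
0 [350.  239.7]
0.2 [352.7 237. ]
0.4 [355.5 234. ]
0.6 [358.1 230.7]
0.8 [360.5 227.3]
```

```bash
python3 -c "
from h import *
im=read_camera('scene');cv2.imwrite('pics/c2.png',cv2.resize(im[150:290,280:460],None,fx=4,fy=4,interpolation=2)[:,:,::-1])
"
```

```text
(no output)
```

View pics/c2.png

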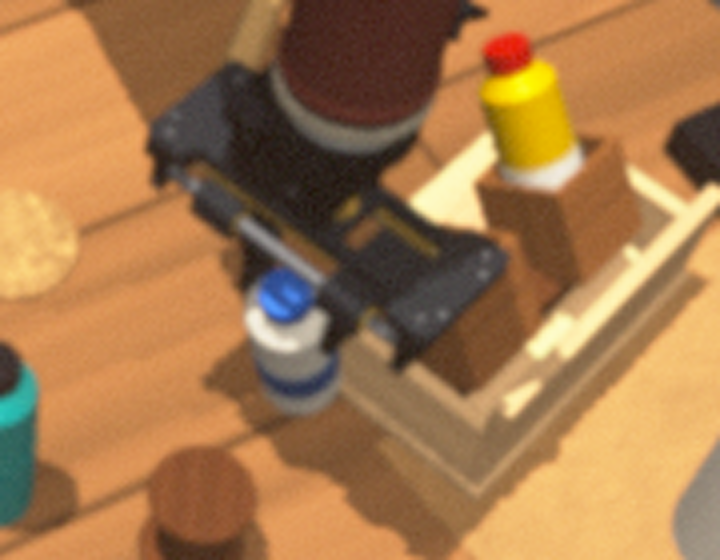

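The cheek is righting the white bottle: cap at (351,223), band at (354,245), axis nearly upright in the picture. I'll keep pushing.

Call:
{"op": "play_rows", "data": {
  "plan": [0.2, 0, 0, 0, 0.2, 0, 0, 0, 0.2, 0, 0, 0, 0.15, 0, 0, 0, 0.08, 0, 0, 0, 0, 0, 0, 0]
}}

```text
time: 19.8
tool_pos: [621.9, 104.8, 107.9]
ee_rot: [-3.142, -0.0, 1.877]
contact_force: [1.1, -0.8, -2.7]
opening: 48.8
finger_force: 30.0
```

Call:
{"op": "play_rows", "data": {
  "plan": [0.06, 0, 0, 0, 0.05, 0, 0, 0, 0, 0, 0, 0]
}}

```text
time: 20.05
tool_pos: [621.1, 107.4, 108.0]
ee_rot: [-3.142, -0.0, 1.876]
contact_force: [0.7, -1.3, -2.9]
opening: 49.2
finger_force: 30.0
```

```bash
python3 -c "
from h import *
go(621.8,105.5,108,107.5)
im=read_camera('scene');S=cam('scene');q=sense();p=q['tool_pos']+[0,0,19];y=q['ee_rot'][2];x=np.array([np.cos(y),np.sin(y)])
cc=proj(S,p-[0,0,55]).astype(int)
b,st,_=blob(im,(105,120,40),(130,255,255),(cc[0]-20,cc[1]-12,cc[0]+20,cc[1]+20));print('band',b,st)
c=proj(S,p+[0,0,46]).astype(int)
b,st,_=blob(im,(105,120,40),(130,255,255),(c[0]-20,c[1]-15,c[0]+20,c[1]+15));print('cap',b,st)
for a in (-.2,0,.2,.4):
    u=np.r_[-x*np.sin(a),np.cos(a)];print(a,proj(S,p-u*50).round(1),proj(S,p+u*38).round(1))
"
```

```text
t20.05 pos [621.1 107.4 108. ] yaw 107.5 q1 2.6 q6 -14.8 F [ 0.7 -1.3 -2.9] open 49.2
units [-0.07  0.   -0.  ] turn units -0.0Traceback (most recent call last):
  File "<string>", line 6, in <module>
    b,st,_=blob(im,(105,120,40),(130,255,255),(cc[0]-20,cc[1]-12,cc[0]+20,cc[1]+20));print('band',b,st)
           ~~~~^^^^^^^^^^^^^^^^^^^^^^^^^^^^^^^^^^^^^^^^^^^^^^^^^^^^^^^^^^^^^^^^^^^^^
  File "h.py", line 23, in blob
    i=1+np.argmax(s[1:,4]);return c[i]+[x0,y0],s[i]+[x0,y0,0,0,0],l==i
        ~~~~~~~~~^^^^^^^^^
    return _wrapfunc(a, 'argmax', axis=axis, out=out, **kwds)
    return bound(*args, **kwds)
ValueError: attempt to get argmax of an empty sequence
```

Call:
{"op": "play_rows", "data": {
  "plan": [-0.3, 0, -0.1, 0, -0.5, 0, -0.2, 0, -0.5, -0.3, -0.2, 0, -0.17, -0.7, -0.1, 0, 0, -0.8, 0, 0, 0, -0.8, 0, 0, 0, -0.8, 0, 0, 0, -0.8, 0, 0, 0, -0.8, 0, 0, 0, -0.8, 0, 0, 0, -0.7, 0, 0, 0, -0.4, 0, 0, 0, -0.1, 0, 0, 0, 0, 0, 0]
}}

```text
time: 21.27
tool_pos: [434.4, 1.1, 126.8]
ee_rot: [3.14, 0.001, 1.874]
contact_force: [-0.4, 0.7, -1.7]
opening: 48.8
finger_force: 30.0
```

```bash
python3 -c "
from h import *
go(434,2.7,92,107.5)
im=read_camera('scene');S=cam('scene');p=sense()['tool_pos']+[0,0,19];x=np.array([-.3,.954])
cv2.imwrite('pics/c3.png',cv2.resize(im[110:270,210:370],None,fx=3.75,fy=3.75,interpolation=2)[:,:,::-1])
for a in (-.2,0,.2):
    u=np.r_[-x*np.sin(a),np.cos(a)];print(a,(proj(S,p-u*104)-[210,110])*3.75,(proj(S,p+u*46)-[210,110])*3.75)
"
```

```text
t21.27 pos [434.4   1.1 126.8] yaw 107.4 q1 -10.3 q6 -27.7 F [-0.4  0.7 -1.7] open 48.8
units [0.06 0.   1.16] turn units -0.002
-0.2 [248.76886254 361.70029986] [284.56309343 194.35216186]
0 [269.99683729 346.80520532] [274.26790476 200.94423936]
0.2 [291.0174786  328.53058425] [263.83744994 209.57701268]
```

View pics/c3.png

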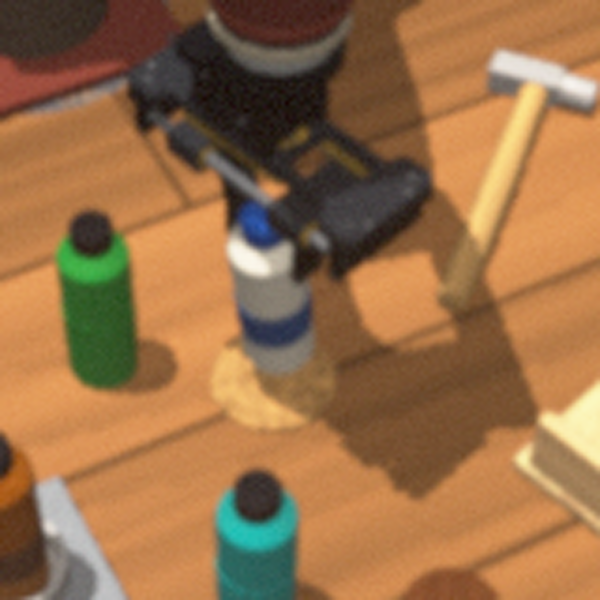

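The white bottle hangs over the cork with a residual tilt of about 0.17 rad (cap at (262,222), bottom at (280,358) in the crop). That is small enough for pressing it down on the cork to square it up.

Call:
{"op": "play_rows", "data": {
  "plan": [-0.25, 0, 0.3, 0, -0.2, 0, 0.4, 0, 0, 0, 0.3, 0, 0, 0, 0.2, 0, 0, 0, 0.1, 0, 0, 0, 0, 0]
}}

```text
time: 21.82
tool_pos: [443.7, -11.8, 91.7]
ee_rot: [3.133, 0.005, 1.876]
contact_force: [-1.3, 0.3, 25.3]
opening: 49.1
finger_force: 30.3
```

Call:
{"op": "play_rows", "data": {
  "plan": [0.1, 0, 0.04, 0, 0.1, 0, 0.04, 0, 0.1, 0, 0.04, 0, 0.1, 0, 0.03, 0, 0.1, 0, 0, 0, 0.1, 0, 0, 0, 0, 0, 0, 0]
}}

```text
time: 22.4
tool_pos: [439.3, 4.8, 89.1]
ee_rot: [3.131, 0.008, 1.877]
contact_force: [-5.7, -2.8, 34.8]
opening: 48.9
finger_force: 30.4
```

Call:
{"op": "play_rows", "data": {
  "plan": [0, 0, -0.1, 0, 0, 0, -0.07, 0, 0, 0, 0, 0]
}}

```text
time: 22.65
tool_pos: [435.6, 6.0, 89.4]
ee_rot: [3.137, 0.002, 1.876]
contact_force: [1.6, -1.2, 11.5]
opening: 48.8
finger_force: 29.9
```

```bash
python3 -c "
from h import *
go(434,2.7,92,107.5)
im=read_camera('scene');S=cam('scene');p=sense()['tool_pos']+[0,0,19];x=np.array([-.3,.954])
for n,z in(('cap',46),('band',-50)):
  c=proj(S,p+[0,0,z]).astype(int)
  b,st,_=blob(im,(105,110,40),(130,255,255),(c[0]-18,c[1]-12,c[0]+18,c[1]+14));print(n,b.round(1),st[:5])
for a in (-.2,0,.2):
    u=np.r_[-x*np.sin(a),np.cos(a)];print(a,proj(S,p-u*50).round(1),proj(S,p+u*40).round(1))
"
```

```text
t22.65 pos [435.6   6.   89.4] yaw 107.5 q1 -9.6 q6 -27.1 F [ 1.6 -1.2 11.5] open 48.8
units [-0.09 -0.08 -0.09] turn units 0.0
cap [280.6 178.4] [278 174   7   9  40]
band [275.8 205.7] [274 203   5   6  18]
-0.2 [281.1 200. ] [286.9 173.7]
0 [283.8 198.1] [284.6 175.2]
0.2 [286.5 195.7] [282.2 177.2]
```

Call:
{"op": "play_rows", "data": {
  "plan": [0, 0, -0.05, 0, 0, 0, 0, 0]
}}

```text
time: 22.87
tool_pos: [433.9, 6.3, 89.5]
ee_rot: [3.14, 0.001, 1.876]
contact_force: [1.8, 0.6, 6.8]
opening: 49.0
finger_force: 29.9
```

Call:
{"op": "play_rows", "data": {
  "plan": [0, 0, 0, 0, 0, 0, 0, 0, 0, 0, 0, 0, 0, 0, 0, 0, 0, 0, 0, 0, 0, 0, 0, 0],
  "gripper": 0.9
}}

```text
time: 23.37
tool_pos: [432.4, 6.5, 88.6]
ee_rot: [-3.141, -0.0, 1.876]
contact_force: [-0.9, -0.5, 0.0]
opening: 76.5
finger_force: 0.0
```

Call:
{"op": "play_rows", "data": {
  "plan": [0, 0, -0.4, 0, 0, 0, -0.8, 0, 0, 0, -1, 0, 0, 0, -1, 0, 0, 0, -1, 0, 0, 0, -1, 0, 0, 0, -0.8, 0, 0, 0, -0.4, 0, 0, 0, 0, 0]
}}

```text
time: 24.12
tool_pos: [434.3, 6.1, 284.0]
ee_rot: [3.137, 0.002, 1.876]
contact_force: [0.3, 0.9, 0.1]
opening: 78.1
finger_force: 0.0
```

```bash
python3 -c "
from h import *
go(507,-223,290,17.5)
S=cam('scene');T=cam('top');im=read_camera('scene');t=read_camera('top')
v=np.hstack([cv2.resize(im[130:330,140:340],None,fx=2,fy=2),cv2.resize(t[150:350,250:450],None,fx=2,fy=2)]);cv2.imwrite('pics/c4.png',v[:,:,::-1])
b,st,_=blob(im,(105,120,50),(130,255,255),(265,150,310,190));print(b,st,onz(S,b,147))
"
```

```text
t24.12 pos [434.3   6.1 284. ] yaw 107.5 q1 -9.6 q6 -27.1 F [0.3 0.9 0.1] open 78.1
units [-8.01  0.02 -0.18] turn units 2.0
[280.93103448 175.68965517] [276 171  11  10  87] [431.95639502  -2.05259549 147.        ]
```

View pics/c4.png

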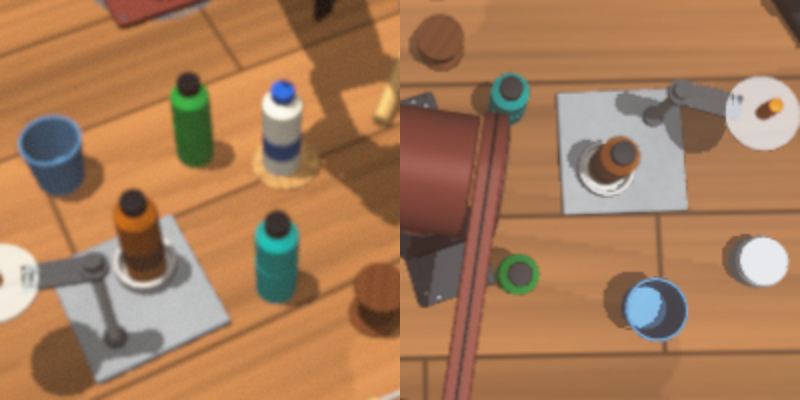

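White stands upright on the cork, cap at (281,176) in the scene picture. The cover is well aside (disc about (632,206) in the top picture) and the amber bottle is free in the ring.

Call:
{"op": "play_rows", "data": {
  "plan": [0, 0, 0, 0.154, 0, 0, 0, 0.154, 0, 0, 0, 0.154, 0, 0, 0, 0.154, 0, 0, 0, 0.154, 0, 0, 0, 0.154, 0, 0, 0, 0.154, 0, 0, 0, 0.154, 0, 0, 0, 0.154, 0, 0, 0, 0.154, 0, 0, 0, 0.154, 0, 0, 0, 0.154, 0, 0, 0, 0.154, 0, 0, 0, 0.154, 0, 0, 0, 0.154, 0, 0, 0, 0.154, 0, 0, 0, 0.148],
  "gripper": 1
}}

```text
time: 25.63
tool_pos: [431.5, 6.5, 278.1]
ee_rot: [3.142, 0.005, -0.182]
contact_force: [-0.7, -0.0, -0.2]
opening: 87.1
finger_force: 0.0
```

Call:
{"op": "play_rows", "data": {
  "plan": [0.3, 0.5, 0, 0, 0.4, 0.8, 0, 0, 0.4, 0.8, 0, 0, 0.4, 0.8, 0, 0, 0.4, 0.8, 0, 0, 0.4, 0.8, 0, 0, 0.4, 0.8, 0, 0, 0.4, 0.8, 0, 0, 0.4, 0.6, 0, 0, 0.23, 0.4, 0, 0, 0, 0, 0, 0, 0, 0, 0, 0]
}}

```text
time: 26.63
tool_pos: [505.0, -222.5, 279.0]
ee_rot: [-3.14, 0.003, -0.176]
contact_force: [-0.9, 0.3, -0.2]
opening: 87.2
finger_force: 0.0
```

```bash
python3 -c "
from h import *
S=cam('scene');T=cam('top')
W=cam('wrist');im=read_camera('wrist')
h=cv2.cvtColor(im,cv2.COLOR_RGB2HSV);p=proj(W,[507,-223,150]);print('exp',p)
x,y=p.astype(int);b,st,_=blob(im,(4,120,30),(16,255,255),(x-40,y-40,x+40,y+40));print('amber',b,st)
cv2.imwrite('pics/w2.png',cv2.resize(im[y-90:y+90,x-110:x+110],None,fx=3,fy=3)[:,:,::-1]);print(x-110,y-90)
go(507,-223,105,-10)
for z in (34,166):print(proj(W,[507,-223,z]))
"
```

```text
exp [276.38988237 189.58424475]
amber [276.35808709 203.2507776 ] [ 236  159   80   70 2572]
166 99
t26.68 pos [ 505.1 -221.9  279.6] yaw -10.0 q1 -31.9 q6 68.1 F [ 0.2 -0.3 -0.1] open 87.0
units [0.08 0.03 5.82] turn units -0.001
[276.55502988 170.05362996]
[276.35765512 193.39542733]
```

View pics/w2.png

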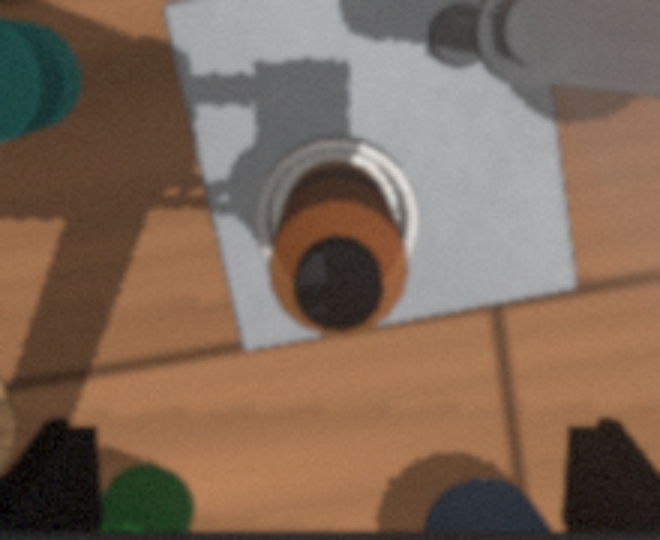

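Wrist crop: black cap centre at crop (339,282), i.e. pixel (279,193). The amber bottle stands centred in the ring, 2–3 mm to -y of my estimate, so I'll correct for that.

Call:
{"op": "play_rows", "data": {
  "plan": [0.07, 0.11, 0.6, 0, 0, 0, 0.9, 0, 0, 0, 0.9, 0, 0, 0, 0.9, 0, 0, 0, 0.8, 0, 0, 0, 0.6, 0, 0, 0, 0.5, 0, 0, 0, 0.3, 0, 0, 0, 0.2, 0, 0, 0, 0.15, 0, 0, 0, 0.05, 0, 0, 0, 0, 0]
}}

```text
time: 27.68
tool_pos: [507.6, -226.5, 104.5]
ee_rot: [3.141, -0.001, -0.175]
contact_force: [-0.3, -0.6, 0.5]
opening: 87.1
finger_force: 0.0
```

Call:
{"op": "play_rows", "data": {
  "plan": [0, 0, 0, 0, 0, 0, 0, 0, 0, 0, 0, 0, 0, 0, 0, 0, 0, 0, 0, 0, 0, 0, 0, 0, 0, 0, 0, 0],
  "gripper": 0.4
}}

```text
time: 28.27
tool_pos: [507.3, -226.5, 104.1]
ee_rot: [-3.141, -0.0, -0.176]
contact_force: [-0.0, 0.7, 0.1]
opening: 48.9
finger_force: 30.1
```

Call:
{"op": "play_rows", "data": {
  "plan": [0, 0, -0.15, 0, 0, 0, -0.12, 0, -0.15, 0, 0, 0, -0.2, 0, 0, 0, -0.2, 0, 0, 0, -0.2, 0, 0, 0, -0.2, 0, 0, 0, -0.2, 0, 0, 0, 0, 0, 0, 0]
}}

```text
time: 29.02
tool_pos: [472.2, -220.2, 112.1]
ee_rot: [-3.142, 0.0, -0.176]
contact_force: [1.8, 0.5, -1.0]
opening: 48.9
finger_force: 30.0
```

Call:
{"op": "play_rows", "data": {
  "plan": [-0.2, 0, 0, 0, -0.2, 0, 0, 0, -0.2, 0, 0, 0, -0.2, 0, 0, 0, -0.2, 0, 0, 0, 0, 0, 0, 0]
}}

```text
time: 29.52
tool_pos: [442.6, -215.0, 112.1]
ee_rot: [-3.142, 0.001, -0.176]
contact_force: [0.9, 0.3, -1.2]
opening: 48.4
finger_force: 30.0
```

```bash
python3 -c "
from h import *
go(441,-214,112,-10)
im=read_camera('scene');S=cam('scene');p=sense()['tool_pos']+[0,0,19];y=sense()['ee_rot'][2];x=np.array([np.cos(y),np.sin(y)])
c=proj(S,p-[0,0,30]).astype(int);x0,y0=c-[75,75];print(x0,y0)
cv2.imwrite('pics/c5.png',cv2.resize(im[y0:y0+150,x0:x0+150],None,fx=4,fy=4,interpolation=2)[:,:,::-1])
for a in (0,.2,.4,.6,.7):
    u=np.r_[-x*np.sin(a),np.cos(a)];print(a,((proj(S,p-u*107)-[x0,y0])*4).round(),((proj(S,p+u*43)-[x0,y0])*4).round())
"
```

```text
t29.52 pos [ 442.6 -215.   112.1] yaw -10.1 q1 -35.1 q6 65.0 F [ 0.9  0.3 -1.2] open 48.4
units [-0.06 -0.02  0.  ] turn units -0.001
127 147
0 [318. 373.] [286. 228.]
0.2 [324. 399.] [283. 217.]
0.4 [330. 421.] [281. 209.]
0.6 [335. 438.] [279. 203.]
0.7 [337. 444.] [279. 202.]
```

View pics/c5.png

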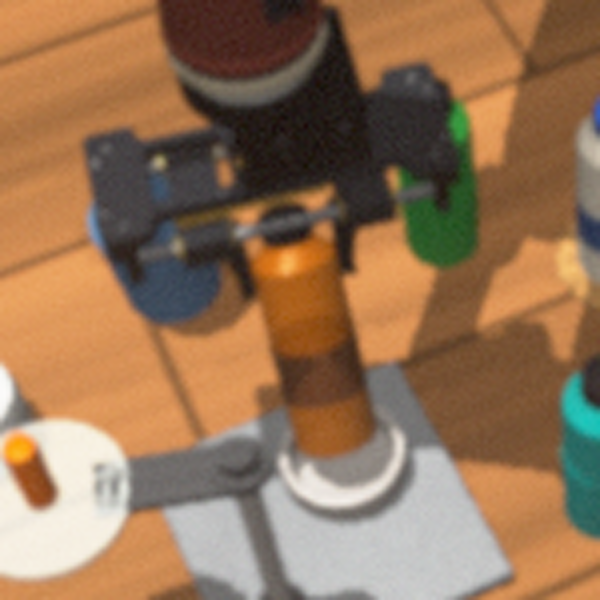

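Call:
{"op": "play_rows", "data": {
  "plan": [0, 0, -0.3, 0, 0, 0, -0.6, 0, 0, 0, -0.9, 0, 0, 0, -0.9, -0.153, 0, 0, -0.9, -0.153, 0, 0, -0.8, -0.153, 0, 0, -0.5, -0.153, 0, 0, 0, 0]
}}

```text
time: 30.23
tool_pos: [445.4, -216.5, 264.0]
ee_rot: [3.136, -0.004, 0.31]
contact_force: [0.2, 0.4, -1.3]
opening: 48.7
finger_force: 30.0
```

Call:
{"op": "play_rows", "data": {
  "plan": [0.3, -0.5, 0, 0, 0.45, -0.7, 0, 0, 0.5, -0.78, 0, 0, 0.5, -0.78, 0, 0, 0.5, -0.78, 0, 0, 0.5, -0.78, 0, 0, 0.5, -0.78, 0, 0, 0.5, -0.78, 0, 0, 0.5, -0.78, 0, 0, 0.5, -0.78, 0, 0, 0.5, -0.78, 0, 0, 0.5, -0.78, 0, 0, 0.5, -0.78, 0, 0, 0.5, -0.78, 0, 0, 0.4, -0.6, 0, 0, 0.2, -0.3, 0, 0, 0, 0, 0, 0, 0, 0, 0, 0]
}}

```text
time: 31.73
tool_pos: [550.1, 178.5, 257.9]
ee_rot: [3.141, 0.003, 0.304]
contact_force: [0.2, -0.2, -2.5]
opening: 49.1
finger_force: 30.0
```

```bash
cat > am.py <<'E'
from h import *
def am():
    im=read_camera('scene');S=cam('scene');q=sense();p=q['tool_pos']+[0,0,19];y=q['ee_rot'][2];x=np.array([np.cos(y),np.sin(y)])
    h=cv2.cvtColor(im,cv2.COLOR_RGB2HSV);m=cv2.inRange(h,np.array((4,205,50)),np.array((18,255,255)))
    c=proj(S,p-[0,0,50]).astype(int);k=np.zeros_like(m);k[c[1]-45:c[1]+45,c[0]-45:c[0]+45]=1;m*=k
    n,l,st,ce=cv2.connectedComponentsWithStats(cv2.morphologyEx(m,cv2.MORPH_CLOSE,np.ones((9,9))))
    i=1+np.argmax(st[1:,4]);pts=np.argwhere(l==i)[:,::-1].astype(np.float32)
    r=cv2.minAreaRect(pts);v=cv2.fitLine(pts,2,0,.01,.01).ravel();print('blob',st[i],r,'slope dx/dy',v[0]/v[1],v)
    for a in (.4,.5,.6,.7,.8):
        u=np.r_[-x*np.sin(a),np.cos(a)];b=proj(S,p-u*107);t=proj(S,p+u*20);d=b-t;print(a,b.round(1),t.round(1),'slope',(d[0]/d[1]).round(3),'mid',((b+t)/2).round(1))
    return im
E
python3 -c "
from am import *
go(549.5,176.8,182.4,17.5);am()
"
```

```text
t31.73 pos [550.1 178.5 257.9] yaw 17.4 q1 10.2 q6 82.8 F [ 0.2 -0.2 -2.5] open 49.1
units [-0.03  0.05  2.52] turn units -0.001
blob [374 139  40  31 528] ((391.8536376953125, 160.28179931640625), (35.603790283203125, 28.69115447998047), 48.012786865234375) slope dx/dy 2.1517367 [  0.90685123   0.42145082 390.06628    157.72159   ]
0.4 [386.7 185. ] [379.2 137.6] slope 0.157 mid [383.  161.3]
0.5 [390.4 186. ] [378.5 137.4] slope 0.245 mid [384.5 161.7]
0.6 [394.1 186.7] [377.8 137.4] slope 0.331 mid [386. 162.]
0.7 [397.8 187. ] [377.1 137.4] slope 0.416 mid [387.4 162.2]
0.8 [401.3 186.9] [376.5 137.5] slope 0.502 mid [388.9 162.2]
```

```bash
python3 -c "
from h import *
im=read_camera('scene');h=cv2.cvtColor(cv2.GaussianBlur(im,(3,3),0),cv2.COLOR_RGB2HSV)
for r in range(146,200,4):print(r,' '.join('%d/%d/%d'%tuple(h[r,c]) for c in range(366,418,4)))
"
```

```text
146 13/158/176 11/143/48 9/71/47 14/180/75 14/200/198 14/217/162 14/219/147 13/160/206 14/155/220 14/158/218 14/158/216 14/158/213 14/156/208
150 14/155/204 14/151/81 14/134/38 13/188/92 14/212/147 14/217/153 14/214/148 13/166/181 14/154/218 14/157/216 14/157/213 14/156/212 13/155/212
154 14/157/153 14/158/195 12/180/75 14/207/123 14/214/142 14/217/146 14/212/144 14/184/159 14/157/218 14/156/217 14/156/214 14/156/209 14/154/207
158 13/151/128 13/158/173 14/191/112 14/210/114 14/218/124 14/224/131 15/229/130 14/197/131 14/155/215 13/159/202 10/174/170 10/176/170 13/156/195
162 14/153/133 14/155/132 14/195/93 14/212/106 15/225/120 14/220/130 14/224/131 13/192/105 14/157/201 4/204/134 4/231/136 3/221/143 13/159/168
166 13/153/135 14/155/133 14/167/90 13/201/94 13/211/110 14/213/110 13/188/92 13/164/76 13/156/159 8/192/114 5/230/133 8/229/147 21/228/170
170 14/155/132 14/155/130 14/151/101 12/163/64 11/165/71 10/156/75 13/166/77 13/168/76 14/160/145 21/222/133 22/249/160 23/250/188 23/255/185
174 14/152/129 14/154/126 14/153/112 13/165/62 12/158/71 12/165/74 12/164/76 13/167/78 15/176/13
[... 208 characters left out ...]
3/112 13/153/117 14/189/97 14/213/110 14/212/130 14/218/137 14/219/136 14/204/129 18/165/136 23/237/130 23/243/153 23/249/168
186 14/154/119 14/155/120 14/153/120 14/174/101 14/210/114 14/209/133 14/218/143 14/223/136 14/176/142 16/122/165 23/232/121 23/243/148 23/249/164
190 14/152/119 14/152/116 14/151/127 14/159/157 14/191/127 14/209/134 14/192/146 18/132/199 22/94/234 15/125/165 21/193/116 22/228/144 22/230/161
194 15/152/114 14/151/130 14/157/179 14/156/182 14/157/180 14/145/185 24/84/242 27/70/251 22/97/226 13/163/116 15/81/114 17/63/142 18/48/166
198 13/151/110 14/150/112 14/155/161 14/155/183 15/140/199 25/78/248 27/70/251 24/85/246 17/114/193 13/158/92 13/157/91 13/150/92 13/136/101
```

Row profiles put the amber body at columns 373–395 (row 158) and 377–399 (row 182), so the tilt is about 0.45 rad. I'll enter the pocket by about 13 mm, then use its front wall to bring the tilt to 0.6.

```bash
python3 -c "
from h import *
go(566.7,181.8,186.4,17.5)"
```

```text
t31.83 pos [550.3 177.7 258.6] yaw 17.4 q1 10.1 q6 82.7 F [ 0.3  0.3 -1.9] open 48.8
units [0.56 0.03 2.4 ] turn units -0.003
```

Call:
{"op": "play_rows", "data": {
  "plan": [0.2, 0.02, 0.4, 0, 0.2, 0, 0.6, 0, 0.16, 0, 0.6, 0, 0, 0, 0.5, 0, 0, 0, 0.3, 0, 0, 0, 0, 0, 0, 0, 0, 0]
}}

```text
time: 32.42
tool_pos: [566.7, 182.7, 186.6]
ee_rot: [-3.142, 0.001, 0.304]
contact_force: [-0.4, -0.1, -1.0]
opening: 48.8
finger_force: 30.0
```

```bash
python3 -c "
from h import *
go(566.7,181.8,186.4,17.5)
im=read_camera('scene');h=cv2.cvtColor(cv2.GaussianBlur(im,(3,3),0),cv2.COLOR_RGB2HSV)
S=cam('scene');p=sense()['tool_pos']+[0,0,19];x=np.array([.954,.3])
for a in (.4,.5,.6):
    u=np.r_[-x*np.sin(a),np.cos(a)];print(a,proj(S,p-u*107).round(1),proj(S,p-u*50).round(1))
for n,a in(('mouth c',4),('front edge',-25),('back edge',33)):
    print(n,proj(S,np.array([651.3,208.3,40.6])+a*np.array([.787,.2475,.565])+65*np.array([-.539,-.1695,.825])).round(1))
for r in range(180,222,4):print(r,' '.join('%d/%d/%d'%tuple(h[r,c]) for c in range(366,422,4)))
"
```

```text
t32.42 pos [566.7 182.7 186.6] yaw 17.4 q1 10.3 q6 82.9 F [-0.4 -0.1 -1. ] open 48.8
units [-0.01  0.03  0.01] turn units -0.002
0.4 [386.6 207.7] [383.6 188.9]
0.5 [390.2 208.9] [385.3 189.4]
0.6 [393.7 209.7] [387.  189.7]
mouth c [389.5 213.8]
front edge [380.4 212.1]
back edge [398.9 215.6]
180 13/147/99 14/152/94 13/173/65 14/207/107 14/221/129 14/223/134 14/224/131 13/163/156 14/156/190 19/194/126 23/242/135 23/245/157 23/253/168 23/254/170
184 14/153/113 14/153/118 14/202/92 14/209/111 14/214/125 14/228/133 14/218/132 13/195/111 14/142/145 18/128/171 23/239/126 23/253/152 23/253/165 23/252/171
188 14/155/120 14/155/120 14/180/92 14/212/108 14/214/124 14/215/134 14/223/127 13/165/93 16/116/187 16/121/177 22/217/120 23/248/145 23/249/163 23/240/171
192 13/153/117 14/149/116 13/154/88 14/191/84 13/194/101 13/186/96 12/164/84 13/153/80 16/115/189 14/150/131 19/112/118 21/148/143 20/117/165 19/57/179
196 14/157/109 14/149/108 14/157/99 14/165/62 12/163/72 12/163/75 11/162/77 12/160/78 16/128/140 14/166/97 12/130/102 14/86/118 15/60/144 15/56/156
200 14/151/110 14/151/113 14/155/173
[... 180 characters left out ...]
17 14/201/136 14/204/144 14/148/155 14/155/97 13/160/89 13/163/86 14/168/91 13/161/90
208 14/155/161 14/146/124 16/121/173 15/136/144 14/194/126 14/211/133 14/221/134 15/221/135 13/190/117 14/161/100 14/174/101 13/159/93 13/164/92 13/166/89
212 14/148/205 22/91/241 18/108/215 15/127/156 14/207/112 14/213/129 14/218/136 14/214/131 13/172/92 13/168/102 14/169/121 13/163/103 13/160/89 13/158/92
216 25/76/248 28/65/251 21/99/221 13/165/124 13/168/117 14/182/115 13/176/113 13/161/92 13/167/134 13/163/125 13/161/117 13/165/110 13/159/88 14/164/92
220 27/66/251 24/91/232 14/159/114 13/165/113 13/168/112 13/161/114 13/166/117 13/168/141 13/168/165 13/167/139 13/164/115 13/159/114 12/161/90 13/161/90
```

Call:
{"op": "play_rows", "data": {
  "plan": [0.13, 0, 0.19, 0, 0.13, 0, 0.19, 0, 0.13, 0, 0.19, 0, 0.13, 0, 0.19, 0, 0, 0, 0, 0, 0, 0, 0, 0]
}}

```text
time: 32.97
tool_pos: [579.9, 187.5, 167.6]
ee_rot: [3.141, 0.004, 0.306]
contact_force: [-17.4, -6.1, 20.9]
opening: 48.6
finger_force: 30.0
```

```bash
python3 -c "
from h import *
q=sense();F=q['contact_force'];M=q['moment']*1000;print(F,M)
n=np.array([.787,.2475,.565]);u=np.array([-.539,-.1695,.825]);yc=np.array([-.3,.954,0])
print('F n,u,y',F@n,F@u,F@yc,'M n,u,y',M@n,M@u,M@yc)
go(566.7,182,186.4,17.5)"
```

```text
[-17.39281303  -6.10867142  20.91883054] [-1026.00461985  3407.98362833     4.17861016]
F n,u,y -3.3809007809512353 27.668181226161696 -0.609828625605739 M n,u,y 38.371226932758454 -21.18938152527495 3559.0177673823305
t32.97 pos [579.9 187.5 167.6] yaw 17.5 q1 10.5 q6 83.0 F [-17.4  -6.1  20.9] open 48.6
units [-0.48  0.04 -0.62] turn units 0.0
```

Call:
{"op": "play_rows", "data": {
  "plan": [-0.1, 0, -0.15, 0, -0.16, 0, -0.24, 0, -0.1, 0, -0.15, 0, 0.14, 0.05, -0.1, 0, 0, 0, 0, 0, 0, 0, 0, 0]
}}

```text
time: 33.47
tool_pos: [576.6, 184.7, 183.7]
ee_rot: [3.141, -0.001, 0.305]
contact_force: [-0.3, -0.8, -1.7]
opening: 48.4
finger_force: 30.0
```

```bash
cat >> am.py <<'E'
def st():
    q=sense();d=q['tool_pos']+[0,0,19]-[651.3,208.3,40.6];F=q['contact_force'];M=q['moment']*1000
    n=np.array([.787,.2475,.565]);u=np.array([-.539,-.1695,.825]);yc=np.array([-.3,.954,0])
    print('t%.2f G a %.1f b %.1f y %.1f'%(q['time'],d@n,d@u,(q['tool_pos'][:2]-[595,190.6])@yc[:2]),'F n,u,y',[round(float(F@k),1) for k in(n,u,yc)],'My',round(float(M@yc)),'Mn',round(float(M@n)))
def prof(dx=26,rows=range(-40,60,4)):
    im=read_camera('scene');h=cv2.cvtColor(cv2.GaussianBlur(im,(3,3),0),cv2.COLOR_RGB2HSV)
    S=cam('scene');p=sense()['tool_pos']+[0,0,19];x=np.array([.954,.3])
    for a in (.3,.4,.5,.6):
        u=np.r_[-x*np.sin(a),np.cos(a)];print(a,proj(S,p-u*107).round(1),proj(S,p-u*85).round(1),proj(S,p-u*20).round(1))
    c=proj(S,p-[0,0,60]).astype(int)
    for r in rows:
        v=h[c[1]+r];k=[i for i in range(c[0]-dx,c[0]+dx) if v[i][1]>185 and 9<v[i][0]<17]
        print(c[1]+r,(k[0],k[-1],len(k),(k[0]+k[-1])/2) if k else None)
E
python3 -c "
from am import *
st();prof()"
```

```text
t33.47 G a 27.0 b 178.0 y -0.2 F n,u,y [-1.4, -1.1, -0.7] My 198 Mn -54
0.3 [385.3 209.7] [384.9 202.9] [383.6 181.9]
0.4 [388.9 211.2] [387.8 204.1] [384.3 182.2]
0.5 [392.4 212.4] [390.6 205. ] [385.  182.4]
0.6 [396.  213.2] [393.5 205.6] [385.7 182.5]
151 None
155 None
159 None
163 None
167 None
171 None
175 (385, 392, 8, 388.5)
179 (382, 393, 12, 387.5)
183 (380, 394, 15, 387.0)
187 (375, 394, 20, 384.5)
191 (376, 388, 13, 382.0)
195 None
199 (397, 398, 2, 397.5)
203 (390, 399, 10, 394.5)
207 (382, 399, 18, 390.5)
211 (382, 399, 18, 390.5)
215 (384, 393, 10, 388.5)
219 None
223 None
227 None
231 None
235 None
239 None
243 None
247 None
```

Call:
{"op": "play_rows", "data": {
  "plan": [0.1, 0, 0.14, 0, 0.1, 0, 0.14, 0, 0.09, 0, 0.135, 0, 0.09, 0, 0.135, 0, 0, 0, 0, 0, 0, 0, 0, 0]
}}

```text
time: 34.02
tool_pos: [584.8, 187.6, 168.9]
ee_rot: [3.142, 0.005, 0.306]
contact_force: [-14.8, -2.9, 17.3]
opening: 47.9
finger_force: 29.8
```

```bash
python3 -c "
from am import *
st()"
```

```text
t34.02 G a 25.8 b 160.8 y 0.2 F n,u,y [-2.6, 22.7, 1.7] My 2897 Mn 142
```

Call:
{"op": "play_rows", "data": {
  "plan": [-0.1, 0, -0.15, 0, -0.2, 0, -0.3, 0, -0.2, 0, -0.3, 0, -0.1, 0, -0.15, 0, 0, 0, 0, 0, 0, 0, 0, 0]
}}

```text
time: 34.52
tool_pos: [570.0, 182.7, 194.6]
ee_rot: [3.141, -0.001, 0.305]
contact_force: [-0.1, 0.4, -3.0]
opening: 48.1
finger_force: 29.9
```

```bash
python3 -c "
from am import *
st()
im=np.mean([read_camera('scene').astype(float) for _ in range(2)],0).astype(np.uint8)
S=cam('scene');p=sense()['tool_pos']+[0,0,19];x=np.array([.954,.3])
for a in (.3,.4,.5,.6):
    u=np.r_[-x*np.sin(a),np.cos(a)];nn=np.r_[x*np.cos(a),np.sin(a)];B=p-u*107
    print(a,'base c',proj(S,B).round(1),'band s=50 axis',proj(S,p-u*57).round(1),'frontcorner',proj(S,B-25*nn).round(1),'back',proj(S,B+25*nn).round(1))
for n,a,y in(('mouth FL',-25,29),('FR',-25,-29),('BR',33,-29),('BL',33,29)):
    print(n,proj(S,np.array([651.3,208.3,40.6])+a*np.array([.787,.2475,.565])+65*np.array([-.539,-.1695,.825])+y*np.array([-.3,.954,0])).round(1))
h=cv2.cvtColor(im,cv2.COLOR_RGB2HSV)
print('cols 362..411')
for r in range(168,228,2):
    print(r,''.join('A' if h[r,c][1]>188 and h[r,c][0]<17 else 'd' if h[r,c][2]<84 else 'b' if h[r,c][2]<108 else 'm' if h[r,c][2]<140 else '.' for c in range(362,412)))
"
```

```text
t34.52 G a 27.4 b 190.9 y -0.0 F n,u,y [-1.7, -2.5, 0.4] My 197 Mn 0
0.3 base c [383.9 205.5] band s=50 axis [382.9 189.6] frontcorner [375.6 201.7] back [392.4 209.4]
0.4 base c [387.5 207. ] band s=50 axis [384.9 190.4] frontcorner [379.2 203.9] back [396.1 210.1]
0.5 base c [391.1 208.1] band s=50 axis [386.9 191. ] frontcorner [382.9 205.8] back [399.6 210.5]
0.6 base c [394.7 208.9] band s=50 axis [388.8 191.4] frontcorner [386.6 207.5] back [403.  210.4]
mouth FL [387.5 205.5]
FR [373.2 218.8]
BR [391.6 222.6]
BL [406.  208.8]
cols 362..411
168 bddddddddddddddddddddbbbbddAm...........AAAAAAA...
170 mmbdddddddddddddddddAAAAAAAAA..........mmm........
172 mmmmmbdddddddddddddAAAAAAAAAA..........m..........
174 mmmmmmmbddddddddddAAAAAAAAAAAA.........m..........
176 mmmmmmmmbdddddddddAAAAAAAAAAAA.........mmmm.......
178 mmmmmmmbbbAbdddddAAAAAAAAAAAAAA........mmmmmm.....
180 mmbbbbbbbbAAAAAAAAAAAAAAAAAAAAAm........mmmmm.....
182 bbbbbbbmmbAAAAAAAAAAAAAAAAAAAbddbmm......mmmmm....
184 bbmmmmmmmmbdAAAAAAAAAAAAAAAAddddbbbmm.....mmmm....
186 mmmmmmmmmmbdddAAbbbbbbbbdbbbdddddbmm.....mmmmm..
[... 402 characters left out ...]
m....mmAAAAAAAAAAAAAAAAAA...mbbbbbbbbbbb
204 ..mmmmmmmmmmmm..mmmm.A.AAAAAAAAAAAA....mbbbbbbbbbb
206 ...mmmmmmmmmm....mmAAAAAAAAAAAAAAAAm...mbbbbbbbbbb
208 ......mmmmm.......mmAAAAAAAAAAAAAAbbbbbbbbbbbbbbbb
210 ...................mmmAAmAAmbAAbbbbbbbbbbbbmmmmmbb
212 ..................mmmmmmmmmbbbbbbbbbbbbbbbmmmmmmbb
214 ................mmmmmmmmmmmmbbbbbbbbbbbmmmmmmmmmmb
216 ..............mmmmmmmmmmmmmmmbbbbbbmm..mmmmmmmmmmb
218 ............mmmmmmmmmmmmmmmmmbbbbmm.....mmmmmmmmmb
220 ..........mmmmmmmmmmmmmmmbmmmmmm.........mmmmmmmmm
222 ...........bbbbbbbbbbbbmbmmmm............mmmmmmmmm
224 ...........mbbbbbbbbbbbbbbmm...............mmmmmmm
226 ...........mbbAbbbbbbbbbbbbbbmm............mmmmmmm
```

Analysis of the contact forces: the force line runs through the grip to the back rim (a≈33–37 mm), so the bottle came in too far back and slid up about 9 mm in the pads. I'll shift about 13 mm to the front and re-enter gently.

Call:
{"op": "play_rows", "data": {
  "plan": [-0.2, 0, 0.13, 0, -0.17, 0, 0.12, 0, 0.1, 0, 0.15, 0, 0.13, 0, 0.19, 0, 0.13, 0, 0.19, 0, 0.13, 0, 0.19, 0, 0.12, 0, 0.18, 0, 0, 0, 0, 0]
}}

```text
time: 35.28
tool_pos: [576.5, 184.8, 157.8]
ee_rot: [-3.141, 0.002, 0.305]
contact_force: [0.2, -0.3, -2.2]
opening: 47.6
finger_force: 29.9
```

```bash
python3 -c "
from am import *
st()"
```

```text
t35.28 G a 12.3 b 156.7 y 0.0 F n,u,y [-1.2, -1.9, -0.3] My 155 Mn 11
```

Call:
{"op": "play_rows", "data": {
  "plan": [0.1, 0, 0.14, 0, 0.1, 0, 0.14, 0, 0, 0, 0, 0]
}}

```text
time: 35.53
tool_pos: [586.3, 187.6, 157.7]
ee_rot: [3.141, -0.01, 0.305]
contact_force: [-4.3, -0.1, 21.3]
opening: 47.9
finger_force: 30.1
```

```bash
python3 -c "
from am import *
st()"
```

```text
t35.53 G a 20.6 b 150.8 y -0.2 F n,u,y [8.7, 19.9, 1.2] My 1101 Mn 110
```

Call:
{"op": "play_rows", "data": {
  "plan": [-0.1, 0, -0.16, 0, -0.13, 0, -0.17, 0, 0.14, 0, -0.09, 0, 0, 0, 0, 0, 0, 0, 0, 0]
}}

```text
time: 35.95
tool_pos: [579.8, 185.8, 163.3]
ee_rot: [-3.142, 0.0, 0.305]
contact_force: [-0.1, -0.5, -2.1]
opening: 48.1
finger_force: 29.9
```

```bash
python3 -c "
from am import *
st()
im=np.mean([read_camera('scene').astype(float) for _ in range(2)],0).astype(np.uint8)
S=cam('scene');p=sense()['tool_pos']+[0,0,19];x=np.array([.954,.3])
for a in (.3,.4,.5,.6):
    u=np.r_[-x*np.sin(a),np.cos(a)];print(a,'base',proj(S,p-u*100).round(1),'s=75',proj(S,p-u*25).round(1))
h=cv2.cvtColor(im,cv2.COLOR_RGB2HSV)
for r in range(184,232,2):
    print(r,''.join('A' if h[r,c][1]>188 and h[r,c][0]<17 else 'd' if h[r,c][2]<84 else 'b' if h[r,c][2]<108 else 'm' if h[r,c][2]<140 else '.' for c in range(362,412)))
"
```

```text
t35.95 G a 18.2 b 159.3 y 0.0 F n,u,y [-1.3, -1.6, -0.4] My 183 Mn -3
0.3 base [384.6 213.3] s=75 [383.2 189.9]
0.4 base [387.9 214.7] s=75 [384.  190.2]
0.5 base [391.2 215.8] s=75 [384.9 190.5]
0.6 base [394.5 216.6] s=75 [385.7 190.6]
184 bbbmbbddddddddddddddAAAAAAAAAAmmmmmm......mmmm....
186 mmmmmmmbbdddddddddddAAAAAAAAAAAbbbm.......mmmmm...
188 mmmmmmmmbbdddddddddAAAAAAAAAAAmbm.........mmmmmm..
190 mmmmmmmmmbAAAAbdddAAAAAAAAAAAAm...........mmmmmm..
192 mmmmmmmmmbbAAAAAAAAAAAAAAAAAAbm.........mmmmmmmm..
194 mmmmmmmmmbbdAAAAAAAAAAAAAAAAbdb.......mmmmmmmmmm..
196 mmmmmmmmmbbdddbAAAAAAAAbbbbbddb......mbbbbbbbbbmmm
198 mmmmmbmmmbbdddddddddddddddbbdddm......bbbbbbbbbbbb
200 bmmmmmmmmmbddddddddddddAdddddddb......mbbbdbbbbbbb
202 mmmmmmmmmmmbddddddddddddddddbbdb.......bbbbbbbbbbb
204 mmmmmmmmmmmbbdddddddddddddddbbbm.......mbbbbbbbbbb
206 ..mmmmmmmmmmbbdddddAddddddbbAAAAm......mbbbbbbbbbb
208 ....mmmmmmm..mbAAbbbbAAAAAAAAAAAAAbbbbmmbbbbbbbbbb
210 ..............mmAmAAAAAAAAAAAAAAAAAbbbbbbbbmmmmmbb
212 ..............mmmAAAAAAAAAAAAAAAAAAbbbbbbmmmmmmmbb
214 ...............mAAAAAAAAAAAAAAAAAAbbbbbmmmmmmmmmmb
216 ..............mmbAAAAAAAAAAAAAAAbAbbmmmmmmmmmmmmmb
218 .............mmmmmAAAAAAAAAAAmbbbbm...mmmmmmmmmmmm
220 ..........mmmmmmmmmmmmmmmmmmmmbbmm.....mmmmmmmmmmm
222 ...........bbbbmmmmmmmmbbmmmmmm.........mmmmmmmmmm
224 ...........mbbbbbbbbbbbbbbbbmm...........mmmmmmmmm
226 ............bbbbbbbbbbbbbbbbmmm..........mmmmmmmmm
228 ............mbbbbbbbbbbbbbbbbbmm..........mmmmmmmm
230 ............mbbbbbbbbbbbbbbbbbbmm...........mmmmmm
```

Call:
{"op": "play_rows", "data": {
  "plan": [0.1, 0, 0.11, 0, 0.1, 0, 0.13, 0, 0.07, 0, 0.1, 0, 0, 0, 0, 0]
}}

```text
time: 36.38
tool_pos: [590.6, 189.1, 158.2]
ee_rot: [3.141, -0.007, 0.305]
contact_force: [-3.3, -1.1, 18.0]
opening: 48.2
finger_force: 30.0
```

```bash
cat >> am.py <<'E'
def con():
    st();q=sense();F=q['contact_force']+[0,0,2];M=q['moment']*1000
    n=np.array([.787,.2475,.565]);u=np.array([-.539,-.1695,.825]);yc=np.array([-.3,.954,0])
    d=q['tool_pos']-[651.3,208.3,40.6];a=d@n+.565*185;b=d@u+.825*185
    My=M@yc-170;Fn=F@n;Fu=F@u
    for bc in(45,55,65):print('bc',bc,'ac',round(float(a+((bc-b)*Fn-My)/Fu),1))
E
python3 -c "
from am import *
con()"
```

```text
t36.38 G a 24.7 b 148.7 y -0.1 F n,u,y [7.3, 16.8, -0.0] My 1013 Mn 231
bc 45 ac -37.3
bc 55 ac -32.7
bc 65 ac -28.1
```

Call:
{"op": "play_rows", "data": {
  "plan": [-0.05, 0, -0.3, 0, 0.22, 0, -0.21, 0, 0, 0, 0, 0, 0.1, 0, 0.15, 0, 0.12, 0, 0.18, 0, 0.12, 0, 0.165, 0, 0, 0, 0, 0]
}}

```text
time: 36.97
tool_pos: [601.1, 192.7, 150.9]
ee_rot: [-3.141, 0.004, 0.305]
contact_force: [-0.5, -0.2, -1.5]
opening: 47.9
finger_force: 29.9
```

```bash
python3 -c "
from am import *
con()"
```

```text
t36.97 G a 29.7 b 136.4 y 0.1 F n,u,y [-1.3, -0.9, -0.0] My 283 Mn -24
bc 45 ac 8.9
bc 55 ac 7.3
bc 65 ac 5.7
```

Call:
{"op": "play_rows", "data": {
  "plan": [-0.15, 0, 0.1, 0, -0.15, 0, 0.1, 0, -0.15, 0, 0.1, 0, 0, 0, 0, 0]
}}

```text
time: 37.3
tool_pos: [588.3, 188.6, 144.6]
ee_rot: [-3.142, 0.0, 0.305]
contact_force: [1.3, -0.2, -2.7]
opening: 48.0
finger_force: 30.0
```

```bash
python3 -c "
from am import *
con()"
```

```text
t37.30 G a 15.0 b 138.8 y 0.1 F n,u,y [-0.6, -2.9, -0.6] My -194 Mn -1
bc 45 ac -89.7
bc 55 ac -94.2
bc 65 ac -98.7
```

Call:
{"op": "play_rows", "data": {
  "plan": [-0.15, 0, 0.1, 0, -0.15, 0, 0.1, 0, -0.06, 0, 0.04, 0, 0.07, 0, 0.1, 0, 0.1, 0, 0.14, 0, 0.1, 0, 0.14, 0, 0, 0, 0, 0]
}}

```text
time: 37.88
tool_pos: [586.8, 188.0, 125.2]
ee_rot: [-3.141, 0.001, 0.305]
contact_force: [2.6, 0.8, -2.4]
opening: 47.9
finger_force: 30.0
```

```bash
python3 -c "
from am import *
con()"
```

```text
t37.88 G a 2.8 b 123.7 y 0.0 F n,u,y [0.9, -3.6, -0.1] My -276 Mn -71
bc 45 ac 91.3
bc 55 ac 80.7
bc 65 ac 70.2
```

Call:
{"op": "play_rows", "data": {
  "plan": [0.1, 0, 0.14, 0, 0.1, 0, 0.14, 0, 0.1, 0, 0.14, 0, 0.08, 0, 0.12, 0, 0, 0, 0, 0]
}}

```text
time: 38.3
tool_pos: [597.7, 191.5, 109.2]
ee_rot: [-3.142, 0.001, 0.305]
contact_force: [2.4, -0.4, -1.7]
opening: 47.9
finger_force: 30.0
```

```bash
python3 -c "
from am import *
con()"
```

```text
t38.30 G a 3.1 b 104.0 y 0.1 F n,u,y [0.9, -2.6, -1.1] My -432 Mn -4
bc 45 ac -124.6
bc 55 ac -145.7
bc 65 ac -166.8
```

Call:
{"op": "play_rows", "data": {
  "plan": [0.06, 0, 0.09, 0, 0.05, 0, 0.07, 0, 0, 0, 0, 0]
}}

```text
time: 38.55
tool_pos: [600.8, 192.5, 105.1]
ee_rot: [-3.142, -0.0, 0.305]
contact_force: [2.5, 0.5, -1.5]
opening: 47.7
finger_force: 30.0
```

Call:
{"op": "play_rows", "data": {
  "plan": [0.05, 0, 0.08, 0, 0.05, 0, 0.08, 0, 0, 0, 0, 0]
}}

```text
time: 38.8
tool_pos: [603.9, 193.4, 101.2]
ee_rot: [3.142, -0.001, 0.305]
contact_force: [0.4, 0.9, 3.3]
opening: 47.5
finger_force: 30.0
```

```bash
python3 -c "
from am import *
con()"
```

```text
t38.80 G a 4.0 b 93.8 y 0.0 F n,u,y [2.4, 2.4, 0.7] My -91 Mn 27
bc 45 ac 1.6
bc 55 ac 10.3
bc 65 ac 19.0
```

Call:
{"op": "play_rows", "data": {
  "plan": [0.02, 0, 0.03, 0, 0, 0, 0, 0]
}}

```text
time: 38.97
tool_pos: [604.0, 193.5, 101.1]
ee_rot: [3.141, 0.0, 0.305]
contact_force: [-2.8, -1.2, 9.5]
opening: 47.7
finger_force: 30.0
```

Call:
{"op": "play_rows", "data": {
  "plan": [0, 0, 0, 0, 0, 0, 0, 0, 0, 0, 0, 0, 0, 0, 0, 0, 0, 0, 0, 0, 0, 0, 0, 0, 0, 0, 0, 0],
  "gripper": 1
}}

```text
time: 39.55
tool_pos: [603.8, 193.4, 99.4]
ee_rot: [-3.142, 0.001, 0.305]
contact_force: [0.8, -1.0, 0.5]
opening: 83.7
finger_force: 0.0
```

Call:
{"op": "play_rows", "data": {
  "plan": [0, 0, -0.3, 0, 0, 0, -0.6, 0, 0, 0, -0.9, 0, 0, 0, -1, 0, 0, 0, -1, 0, 0, 0, -1, 0, 0, 0, -0.8, 0, 0, 0, -0.4, 0, 0, 0, 0, 0]
}}

```text
time: 40.3
tool_pos: [605.8, 193.9, 284.4]
ee_rot: [3.141, -0.007, 0.305]
contact_force: [1.0, -1.0, 0.2]
opening: 86.9
finger_force: 0.0
```

```bash
python3 -c "
from am import *
W=cam('wrist');im=read_camera('wrist');sc=read_camera('scene');S=cam('scene')
go(432,0,290,17.5)
def dark(im,box):
    x0,y0,x1,y1=box;g=im[y0:y1,x0:x1].max(2);m=(g<60).astype(np.uint8);n,l,s,c=cv2.connectedComponentsWithStats(m);i=1+np.argmax(s[1:,4]);return c[i]+[x0,y0],s[i]
B0=np.array([651.3,208.3,40.6]);u=np.array([-.539,-.1695,.825]);X=B0+u*147
for n,c,i,r in(('wrist',W,im,28),('scene',S,sc,14)):
    e=proj(c,X);x,y=e.astype(int);b=dark(i,(x-r,y-r,x+r,y+r));print(n,'expect',e.round(1),b,'at z162:',onz(c,b[0],X[2]).round(1),X.round(1))
h=cv2.cvtColor(sc,cv2.COLOR_RGB2HSV)
b,st,_=blob(sc,(0,170,100),(6,255,255),(398,155,418,172));print('red cap',b.round(1))
b,st,_=blob(sc,(105,120,50),(130,255,255),(265,160,300,190));print('white cap',b.round(1),onz(S,b,147).round(1))
"
```

```text
t40.40 pos [603.8 193.4 279.1] yaw 17.5 q1 10.6 q6 83.2 F [-0.2 -0.1 -0.4] open 87.0
units [-7.4   4.43 -0.36] turn units -0.0
wrist expect [276.2 227.7] (array([275.73275862, 224.75517241]), array([ 15,  13,  27,  26, 580], dtype=int32)) at z162: [575.  184.8 161.9] [572.1 183.4 161.9]
scene expect [378.4 185.3] (array([378.5       , 187.71794872]), array([10, 12, 11, 10, 78], dtype=int32)) at z162: [578.2 179.3 161.9] [572.1 183.4 161.9]
red cap [406.3 162.6]
white cap [281.  175.4] [431.2  -1.6 147. ]
```

Numbers only from here (picture budget used up): the amber cap is at scene pixel (378.5,187.7), where the white cap was (379.1,187.0), so it is seated. The yellow cap has not moved. Next is the white bottle.

Call:
{"op": "play_rows", "data": {
  "plan": [-0.4, 0.2, 0, 0, -0.65, 0.4, 0, 0, -0.7, 0.42, 0, 0, -0.7, 0.42, 0, 0, -0.7, 0.42, 0, 0, -0.7, 0.42, 0, 0, -0.7, 0.42, 0, 0, -0.7, 0.42, 0, 0, -0.7, 0.42, 0, 0, -0.7, 0.4, 0, 0, -0.45, 0.25, 0, 0, -0.23, 0.12, 0, 0, 0, 0, 0, 0, 0, 0, 0, 0]
}}

```text
time: 41.57
tool_pos: [432.9, 4.3, 278.5]
ee_rot: [-3.14, 0.001, 0.304]
contact_force: [-0.1, 0.7, -0.1]
opening: 87.0
finger_force: 0.0
```

```bash
python3 -c "
from am import *
W=cam('wrist');im=read_camera('wrist')
e=proj(W,[433,4,152]);x,y=e.astype(int);b,s,_=blob(im,(105,120,60),(130,255,255),(x-30,y-40,x+30,y+30));p=onz(W,b,152);print(e,b,s,p)
go(p[0],p[1],90,17.5)"
```

```text
[276.89918204 192.39906732] [280.67957746 196.27464789] [268 183  27  27 568] [430.29606078  -0.8834048  152.        ]
t41.62 pos [433.2   4.5 278.8] yaw 17.5 q1 -9.9 q6 62.6 F [ 0.1 -0.3 -0.4] open 87.3
units [-0.14  0.15  6.29] turn units -0.0
```

Call:
{"op": "play_rows", "data": {
  "plan": [-0.1, 0.12, 0.6, 0, -0.04, 0.03, 0.9, 0, 0, 0, 0.9, 0, 0, 0, 0.9, 0, 0, 0, 0.9, 0, 0, 0, 0.7, 0, 0, 0, 0.5, 0, 0, 0, 0.4, 0, 0, 0, 0.25, 0, 0, 0, 0.15, 0, 0, 0, 0.07, 0, 0, 0, 0, 0]
}}

```text
time: 42.62
tool_pos: [430.7, -1.2, 91.5]
ee_rot: [-3.141, 0.0, 0.306]
contact_force: [-0.8, 0.4, -0.4]
opening: 86.9
finger_force: 0.0
```

Call:
{"op": "play_rows", "data": {
  "plan": [0, 0, 0, 0, 0, 0, 0, 0, 0, 0, 0, 0, 0, 0, 0, 0, 0, 0, 0, 0, 0, 0, 0, 0, 0, 0, 0, 0],
  "gripper": 0.4
}}

```text
time: 43.2
tool_pos: [430.5, -1.5, 91.7]
ee_rot: [-3.142, -0.0, 0.305]
contact_force: [-0.3, 0.9, 1.3]
opening: 48.8
finger_force: 30.1
```

Call:
{"op": "play_rows", "data": {
  "plan": [0, 0, -0.3, 0, 0, 0, -0.6, 0, 0, 0, -0.8, 0, 0, 0, -0.6, 0.12, 0, 0, -0.3, 0.15, 0, 0, 0, 0.15, 0, 0, 0, 0.15, 0, 0, 0, 0.04, 0, 0, 0, 0]
}}

```text
time: 43.95
tool_pos: [430.3, -1.4, 169.9]
ee_rot: [3.142, 0.0, -0.175]
contact_force: [0.8, 0.3, -2.6]
opening: 48.7
finger_force: 30.0
```

```bash
python3 -c "
from am import *
go(506.8,-225.8,165,-10)"
```

```text
t43.95 pos [430.3  -1.4 169.9] yaw -10.0 q1 -10.7 q6 89.3 F [ 0.8  0.3 -2.6] open 48.7
units [3.81 6.92 0.16] turn units -0.0
```

Call:
{"op": "play_rows", "data": {
  "plan": [0.25, 0.45, 0, 0, 0.4, 0.7, 0, 0, 0.42, 0.77, 0, 0, 0.42, 0.77, 0, 0, 0.42, 0.77, 0, 0, 0.42, 0.77, 0, 0, 0.42, 0.77, 0, 0, 0.42, 0.77, 0, 0, 0.35, 0.63, 0, 0, 0.2, 0.37, 0, 0, 0.1, 0.17, 0, 0, 0, 0, 0, 0, 0, 0, 0, 0]
}}

```text
time: 45.03
tool_pos: [507.0, -225.5, 169.3]
ee_rot: [-3.141, 0.001, -0.173]
contact_force: [-0.2, 0.2, -2.9]
opening: 48.9
finger_force: 30.0
```

```bash
python3 -c "
from am import *
go(507,-226,103.6,-10)"
```

```text
t45.03 pos [ 507.  -225.5  169.3] yaw -9.9 q1 -32.1 q6 67.8 F [-0.2  0.2 -2.9] open 48.9
units [0.01 0.02 2.19] turn units 0.001
```

Down to about 12 mm above the seat, then gently.

Call:
{"op": "play_rows", "data": {
  "plan": [0, 0, 0.3, 0, 0, 0, 0.45, 0, 0, 0, 0.45, 0, 0, 0, 0.3, 0, 0, 0, 0.2, 0, 0, 0, 0.1, 0, 0, 0, 0, 0, 0, 0, 0, 0]
}}

```text
time: 45.7
tool_pos: [507.6, -226.3, 116.0]
ee_rot: [3.141, -0.0, -0.174]
contact_force: [-0.6, -0.7, -1.8]
opening: 48.7
finger_force: 30.0
```

Call:
{"op": "play_rows", "data": {
  "plan": [0, 0, 0.12, 0, 0, 0, 0.12, 0, 0, 0, 0.1, 0, 0, 0, 0.05, 0, 0, 0, 0, 0]
}}

```text
time: 46.12
tool_pos: [507.5, -226.4, 103.9]
ee_rot: [3.142, -0.0, -0.174]
contact_force: [0.7, 0.1, -1.6]
opening: 48.7
finger_force: 30.0
```

Call:
{"op": "play_rows", "data": {
  "plan": [0, 0, 0.04, 0, 0, 0, 0.02, 0, 0, 0, 0, 0]
}}

```text
time: 46.37
tool_pos: [508.4, -226.8, 103.8]
ee_rot: [3.141, -0.002, -0.174]
contact_force: [-1.3, 2.8, 6.8]
opening: 48.7
finger_force: 30.0
```

Call:
{"op": "play_rows", "data": {
  "plan": [0, 0, 0, 0, 0, 0, 0, 0, 0, 0, 0, 0, 0, 0, 0, 0, 0, 0, 0, 0, 0, 0, 0, 0, 0, 0, 0, 0],
  "gripper": 1
}}

```text
time: 46.95
tool_pos: [507.3, -226.3, 101.9]
ee_rot: [-3.142, 0.0, -0.174]
contact_force: [0.1, 0.8, 0.6]
opening: 84.1
finger_force: 0.0
```

Call:
{"op": "play_rows", "data": {
  "plan": [0, 0, -0.3, 0, 0, 0, -0.6, 0, 0, 0, -0.9, 0, 0, 0, -1, 0, 0, 0, -1, 0, 0, 0, -1, 0, 0, 0, -0.8, 0, 0, 0, -0.4, 0, 0, 0, 0, 0]
}}

```text
time: 47.7
tool_pos: [508.9, -227.3, 286.3]
ee_rot: [3.139, -0.006, -0.174]
contact_force: [0.6, -1.0, 0.1]
opening: 86.9
finger_force: 0.0
```

```bash
python3 -c "
from am import *
W=cam('wrist');im=read_camera('wrist');sc=read_camera('scene');S=cam('scene')
go(507,-226,290)
e=proj(W,[507,-226,164]);x,y=e.astype(int);b,s,_=blob(im,(105,120,60),(130,255,255),(x-30,y-30,x+30,y+30));print('white cap',e,b,s,onz(W,b,164))
# white body + knob + amber in scene
b,s,_=blob(sc,(105,120,50),(130,255,255),(185,210,230,245));print('cap scene',b,onz(S,b,164))
b,s,_=blob(sc,(105,120,30),(130,255,255),(185,246,235,285));print('band scene',b,s,'exp axis at 66:',proj(S,[507,-226,66]))
k,s,_=blob(sc,(5,180,120),(16,255,255),(110,230,170,300));print('knob',k,onz(S,k,207))
g=sc[176:200,366:392].max(2)<60;i=np.argwhere(g);print('amber cap',i.mean(0)[::-1]+[366,176],len(i))
h=cv2.cvtColor(sc,cv2.COLOR_RGB2HSV)
for r in range(184,226,3):
    print(r,''.join('A' if h[r,c][1]>188 and h[r,c][0]<17 else 'd' if h[r,c][2]<84 else 'b' if h[r,c][2]<108 else 'm' if h[r,c][2]<140 else '.' for c in range(362,412)))
"
```

```text
t47.80 pos [ 507.1 -226.2  281.4] yaw -10.0 q1 -32.2 q6 67.8 F [-0.3  0.  -1. ] open 87.5
units [-0.01 -0.01 -0.29] turn units None
white cap [274.71393011 196.33073361] [275.03460208 195.10553633] [262 182  27  27 578] [ 508.18927559 -226.53518332  164.        ]
cap scene [205.60377358 232.        ] [ 512.99279875 -227.64498702  164.        ]
band scene [209. 261.] [209 261   1   1   1] exp axis at 66: [210.27575011 252.96255395]
knob [134.671875 265.890625] [ 553.01306377 -388.12887767  207.        ]
amber cap [378.66666667 188.66666667] 15
184 ............mmbddddddbm...................m.......
187 ..........mbddddddddddbm...................m......
190 ...........mddddddddddmAAAA................mm.....
193 ............mbbAmm...AAAAAAAA..............m......
196 ...........AAAAAAA.....AAAAAA.........m...........
199 ...........AAAAAAAA.....AAAAAA........mmbbmbbmbbmm
202 ...........mmAAAAAAAAAAAAAAAAAAA.......mmbmbbmmbbm
205 .............mAm..AAAAAAAAAAAAAA........mmbmbmmbbb
208 ...............m..AAAAAAAAAAAAAAAA.............mmm
211 ...............mmAAAAAAAAAAAAAAAAAAAbbbmm.......mm
214 ................mAAAAAAAAAAAAAAAAmmbbm...........m
217 ...............mbAbAAAAAAAAAAAmmmmm...............
220 .................mmmmbbbbbbbbmmm..................
223 ...........mbmmmmmmmmmm...........................
```

```bash
python3 -c "
from bench import *
print(hand_in())"
```

```text
the job is handed in; nothing more can be done
None
```

I handed the job in at about 48 s. The dust cover is swung aside nearly to its stop, the white bottle stands upright in the steel ring, and the amber bottle sits in the slanted pocket. The amber bottle's seating was confirmed only by floor contact and its cap position (to about 2 mm), and getting it in took several tries, with the bottle touching the pocket rim at up to about 27 N.

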